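# Post worn skiving blades into the sharps safe

## Robot

A 6-joint arm with a two-finger parallel gripper is mounted at the origin on a cart in front of the work surface, level with it; the furniture and walls round the work are solid. World frame = base frame: x ahead of the robot, y to its left, z up, the work surface at z = 0. Lengths are in m, angles in degrees, forces in N, time in s.
With the tool pointing down it reaches from about 0.25 to 0.725 m from the base axis. Payload 9.7 kg.
Tool frame: the origin (TCP) lies midway between the tips of the shut fingers; the grasp point (between the pads) lies 19 mm behind it; z points along the fingers, y is the line along which they close (so a half turn about z gives the same grasp; the last joint's range is limited). The gripper opens to 85 mm and grips with 20 to 120 N. Pads are 22 mm wide; open, the fingers measure 114 mm over their backs; the gripper's body (76 mm by 85 mm) begins 54 mm behind the grasp point. The pads swing forward as they close: fully open they stand 13 mm farther back than shut.
Start: joints at [-69.672, 4.979, 10.078, 95.1, 0, 90], TCP at [0.191, -0.516, 0.231] pointing down, gripper open.
Joint ranges: [-179.16, 179.16], [-48.56, 103.87], [-65.8, 70.77], [-126.05, 130.52], [-82.76, 87.17], [-180, 180]. Speed limits (degrees/s): [127.2, 127.2, 147.25, 180, 180, 180].

## Interface

Orientations are given as [roll, pitch, yaw] about the fixed x, y, z axes, in that order (R = Rz(yaw) Ry(pitch) Rx(roll)).
In Python, from workcell import bot gives the robot as it stands.
- The arm moves only by the shell command python3 -m crank 'ROWS' [FORCE]. ROWS is JSON, a list of rows, each an object with "gripper": the finger opening in mm, from 0 to 85.4; "travel": the shift along the tool's x, y, z in mm, a list of three; "twist": the turn, a rotation vector about the tool's x, y, z in rad, a list of three. In form: [{"gripper": gripper, "travel": [tx, ty, tz], "twist": [rx, ry, rz]}, ...]. A call has 1 to 12 rows; each row shifts and turns the commanded pose from where the row before left it, along the tool's axes as they then stand; what a row does not reach is not made up. A row lasts 1/8 s, in which the tool goes at most 62.5 mm and 10.7 degrees, less where a joint would pass 70% of its speed; a pose out of reach is approached as far as the arm can. A call is refused whole if a number of a shift passes 62.5 or a number of a turn 0.188, either way. A call with a gripper value outside its range is refused whole. The fingers move at their own pace and stop on an object; FORCE is the grip in N (left out, the last holds). Time passes only in rows, so rows that do not move let the fingers close. It gives the time, the measured TCP pose, the force, the opening and the grip force at its end, in the units of the state.
- bot.get_obs(): the state, without advancing time (a new reading comes with each control period).
- bot.camera(name): name is "scene" or "top"; returns the picture (420x560x3 uint8, red, green, blue); there is no depth.
- bot.calibration(name): a dict with "vfov" (degrees; the focal length in pixels is half the picture's height over the tangent of half this angle, whatever the lens; pixels are square), "cx", "cy" (the principal point, pixels), "camera_from_world" (4x4, takes a point from world to camera coordinates). Camera axes: x right, y down, z forward; pixel columns grow to the right and rows downward; lengths in m; the calibration is good to about 2 mm. A picture is of the moment at which its call begins. calibration takes no time and is no camera call.
- bot.job_done(): hands the job in; it is judged then, once.
The state is a dict: "time": time; "q": joint angles; "qd": joint speeds; "joint_efforts": joint torques, N m; "ee_pos": TCP position; "tcp_rot": TCP orientation; "wrist_force": force on the tool from outside, world axes, zero at the start; "torque": the same for the moment, N m; "opening": finger opening in m; "grasp_force": force on a finger pad.
Only numpy, scipy, OpenCV 4.12 (cv2) and the standard library are available. Lean on these libraries where they do the work, as an engineer would, in place of code of your own. Each camera call takes 0.05 s, during which the arm holds its last target. There are 200 camera calls.

## Task

Clear the skiving blades off the bench: pull the sliding shutter of the sharps safe fully open, post every worn (short) blade through the slot so that it drops right inside, and lay the one full-length blade, still good, flat in the felt-lined wooden tray. Finish with the shutter pushed fully shut again, and leave the beeswax, the bone folder and the wooden edge slicker where they are.

Things in the scene. Friction and masses are not known exactly. Their poses are not given: they have to be found in the camera images.
- sharps_safe: grey sheet-steel box fixed to the bench, 120 (x) x 84 (y) x 180 mm high, hollow. Origin: centre of its underside; its -y side (a door with a lock) faces the robot, so its x points to the robot's right; z up. Its flat top is 3 mm thick, with one slot in it; two rails 7 mm high along x stand at the two y sides of the top (inner faces 33 mm from the middle). The room inside is 112 x 76 mm and 172 mm high
- safe_slot (a point): centre of the mouth of the slot, on the upper face of the safe's top, 22 mm to +x of the middle of the safe and 180 mm above the bench. The slot is 14 mm wide in the safe's x and 52 mm long in its y; below it the safe is empty, with 75 mm of room to the -x side (so a blade can enter leaning 45 degrees, its low end pointing to -x and its upper end leaning away to +x; let go when more than half is in, it slides, tips upright and drops). Axes as the safe's
- shutter (a joint): position of the steel shutter plate (34 x 62 x 3 mm, lying on the safe's top) in m: 0 closed (covers the slot), 0.034 fully open (slid towards the safe's -x side, to the robot's left). It stays where it is left; it takes about 2 N to slide
- shutter_knob (a point): half-way up the round black knob in the middle of the shutter plate, 17 mm in diameter and 25 mm tall, standing upright; it moves with the shutter. Its foot is 3 mm above the safe's top
- tray_floor (a point): centre of the felt floor of the low wooden tray, fixed; the floor is 6 mm above the bench, 98 mm (x) by 170 mm (y), the walls round it are 7 mm thick and stand 12 mm above the floor. y is the tray's length
- worn_0_centre (a point): a worn skiving blade: flat dark steel bar 105 mm long, 40 mm wide, 5 mm thick, ground edge with a bright bevel at one end , 0.1 to 0.2 kg, lies flat; may be absent. Point: its very centre, 2.5 mm above what it lies on. x along its length (towards the bevelled edge), y across its width, z along its thickness
- worn_1_centre (a point): a worn skiving blade: flat dark steel bar 105 mm long, 40 mm wide, 5 mm thick, ground edge with a bright bevel at one end , 0.1 to 0.2 kg, lies flat; may be absent. Point: its very centre, 2.5 mm above what it lies on. x along its length (towards the bevelled edge), y across its width, z along its thickness
- worn_2_centre (a point): a worn skiving blade: flat dark steel bar 105 mm long, 40 mm wide, 5 mm thick, ground edge with a bright bevel at one end , 0.1 to 0.2 kg, lies flat; may be absent. Point: its very centre, 2.5 mm above what it lies on. x along its length (towards the bevelled edge), y across its width, z along its thickness
- worn_3_centre (a point): a worn skiving blade: flat dark steel bar 105 mm long, 40 mm wide, 5 mm thick, ground edge with a bright bevel at one end , 0.1 to 0.2 kg, lies flat; may be absent. Point: its very centre, 2.5 mm above what it lies on. x along its length (towards the bevelled edge), y across its width, z along its thickness
- full_blade_centre (a point): the good, full-length skiving blade: as the worn ones but 140 mm long, 40 mm wide, 5 mm thick, 0.13 to 0.27 kg; always present. Point: its very centre, 2.5 mm above what it lies on. x along its length (towards the bevelled edge), z along its thickness
- cutting_mat: green cutting mat lying fixed on the bench, 250 mm (x) by 340 mm (y), 3 mm thick; three of the blades start on it. Origin: centre of its underside
- bench_vice: blue bench vice, fixed, an obstacle between the mat and the right-hand blades: 100 mm wide in y, from 105 mm on the robot's side of its origin to 85 mm behind it in x, its jaws 105 mm high. Origin: centre of its underside
- lever_press: green hand press, fixed, an obstacle at the far left: its column and head rise 0.4 m behind the left end of the mat, and its lever knob reaches 140 mm from its origin towards the robot at 0.43 to 0.48 m height, so the hand must not come far back at that end. Its base plate lies on the bench. Origin: under its anvil, 76 mm below the bench top
- beeswax: block of beeswax, 37 x 53 x 20 mm, loose; leave it alone. Origin: centre of its underside
- bone_folder: bone folder, 23 x 156 x 8 mm, loose; leave it alone. Origin: centre of its underside
- edge_slicker: turned wooden edge slicker, 26 x 118 x 26 mm, lying, loose; leave it alone. Origin: centre of its underside

How it is judged (in metres and radians):
On the way, in this order (a step that is already met when the one before it is completed fails the run):
1. the shutter is pulled fully open (value of joint shutter above 0.03 m), for 0.2 s.
2. every worn blade present has dropped right inside the safe (x of worn_0_centre in the frame of sharps_safe between -0.058 and 0.058 m and y of worn_0_centre in the frame of sharps_safe between -0.04 and 0.04 m and z of worn_0_centre in the frame of sharps_safe between 0 and 0.122 m and x of worn_1_centre in the frame of sharps_safe between -0.058 and 0.058 m and y of worn_1_centre in the frame of sharps_safe between -0.04 and 0.04 m and z of worn_1_centre in the frame of sharps_safe between 0 and 0.122 m and x of worn_2_centre in the frame of sharps_safe between -0.058 and 0.058 m and y of worn_2_centre in the frame of sharps_safe between -0.04 and 0.04 m and z of worn_2_centre in the frame of sharps_safe between 0 and 0.122 m and x of worn_3_centre in the frame of sharps_safe between -0.058 and 0.058 m and y of worn_3_centre in the frame of sharps_safe between -0.04 and 0.04 m and z of worn_3_centre in the frame of sharps_safe between 0 and 0.122 m), for 0.3 s.
At the end, for the whole second after the job is handed in: Every worn blade present is inside the safe (centre within its walls, under 122 mm above the bench); the full-length blade lies flat on the tray's felt (centre within 34 mm across and 25 mm along of the middle, under 6.5 mm above the felt); the shutter is shut to within 4 mm (all of step 2 and x of full_blade_centre in the frame of tray_floor between -0.034 and 0.034 m and y of full_blade_centre in the frame of tray_floor between -0.025 and 0.025 m and z of full_blade_centre in the frame of tray_floor between 0 and 0.0065 m and value of joint shutter below 0.004 m); the robot touches nothing.
It fails at once if the beeswax was knocked more than 30 mm from its place (distance of beeswax from where it was at the start of the episode above 0.03 m).
It fails at once if the bone folder was knocked more than 30 mm from its place (distance of bone_folder from where it was at the start of the episode above 0.03 m).
It fails at once if the edge slicker was knocked more than 30 mm from its place (distance of edge_slicker from where it was at the start of the episode above 0.03 m).
Of worn_0, worn_1, worn_2, worn_3 only 2 to 4 are there at a start; the rules pass over those that are not, and their reading is None.
At some moment in a run one of worn_0, worn_1, worn_2, worn_3, full_blade may be knocked a few centimetres aside while the robot is not near it.
Once in a run the grip may slacken for a moment while it holds something.
It also fails if it takes over 210 s, if anything falls off the work surface, if the arm or the gripper's body presses on something with over 40 N, if the wrist force passes 120 N, or if a joint passes its speed limit or range.

## Working session

There is one attempt and no reset: what is moved stays moved. The work goes in short steps, Python scripts to look and compute and a shell command to move; the robot and the scene stay as the last step left them, time stands still between calls to the robot, and variables do not carry over. Pictures are saved under pics/ and viewed, at most 14 in all, crops included, and the job is handed in when it is done.

```bash
mkdir -p pics; ls
python3 - <<'E'
from workcell import bot
import cv2
for n in("scene","top"):
    cv2.imwrite(f"pics/{n}0.png",cv2.cvtColor(bot.camera(n),cv2.COLOR_RGB2BGR)); print(bot.calibration(n))
print(bot.get_obs())
E
```

```text
pics
{'vfov': 44.30459210537739, 'cx': 277.76268562938253, 'cy': 201.18854447118377, 'camera_from_world': array([[-0.56020947, -0.82834951, -0.00155986,  0.31124083],
       [-0.50449866,  0.34268277, -0.79249582,  0.36311131],
       [ 0.65699806, -0.44317672, -0.60987536,  1.11183583],
       [ 0.        ,  0.        ,  0.        ,  1.        ]])}
{'vfov': 42.682877896472256, 'cx': 290.3897868700122, 'cy': 219.10011410973155, 'camera_from_world': array([[-1.88040119e-02, -9.99810531e-01,  5.03109142e-03,
         6.67208379e-04],
       [-9.95320920e-01,  1.82420989e-02, -9.48867356e-02,
         5.32190671e-01],
       [ 9.47769798e-02, -6.79180184e-03, -9.95475362e-01,
         1.36260944e+00],
       [ 0.00000000e+00,  0.00000000e+00,  0.00000000e+00,
         1.00000000e+00]])}
{'time': 0.1, 'q': array([-6.96706454e+01,  5.00880317e+00,  1.00375745e+01,  9.50979087e+01,
       -1.18077962e-03,  8.99982195e+01]), 'qd': array([-0.00587744, -0.09725169,  0.14611086, -0.01199014,  0.04386547,
       -0.03541254]), 'joint_efforts': array([-9.66845764e-04, -5.21560800e+01,  4.65655160e+01,  1.60967465e-02,
       -3.54206418e-05,  1.11446144e-05]), 'ee_pos': array([ 0.19100355, -0.5155547 ,  0.23063304]), 'tcp_rot': array([-1.79930863e+02,  1.17863031e-03,  2.03311365e+01]), 'wrist_force': array([-0.57538661,  0.38303152,  0.04394208]), 'torque': array([ 0.07995633, -0.05390273,  0.00904218]), 'grasp_force': 0.0, 'opening': 0.0856474082573454}
```

View pics/scene0.png

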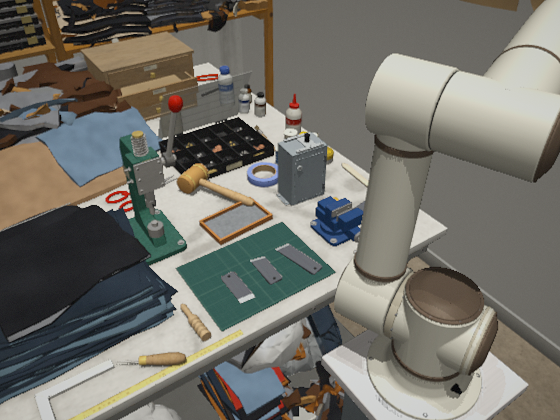

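View pics/top0.png

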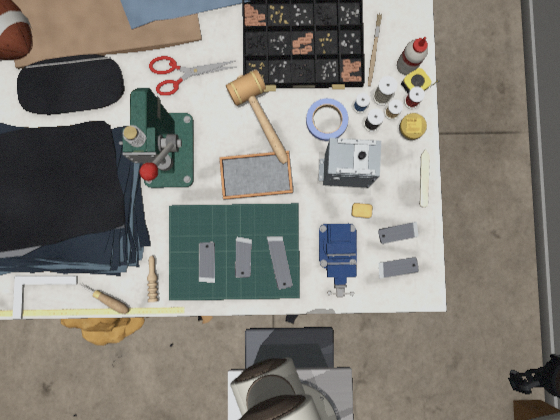

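The scene view shows the safe, vice, tray and three blades on the mat. The top view shows blades at about (206,262), (243,257), (279,262, full length), (397,233) and (400,267). The safe is at (352,162), the tray at (256,175), the beeswax at (362,210) and the slicker at (152,278). I'll enlarge it next.

```bash
cat > h.py <<'E'
import numpy as np, cv2
from workcell import bot
from scipy.spatial.transform import Rotation as R
def shot(n,fn,x0,y0,w,h,k):
    im=cv2.cvtColor(bot.camera(n),cv2.COLOR_RGB2BGR)
    cv2.imwrite('pics/raw_'+fn,im)
    crop(im,fn,x0,y0,w,h,k)
def crop(im,fn,x0,y0,w,h,k):
    cv2.imwrite('pics/'+fn,cv2.resize(im[y0:y0+h,x0:x0+w],None,fx=k,fy=k,interpolation=cv2.INTER_CUBIC))
def ray(n,u,v):
    c=bot.calibration(n);f=210/np.tan(np.radians(c['vfov']/2));T=c['camera_from_world']
    d=T[:3,:3].T@np.array([(u-c['cx'])/f,(v-c['cy'])/f,1]); o=-T[:3,:3].T@T[:3,3]
    return o,d
def at(n,u,v,z):
    o,d=ray(n,u,v); return o+d*(z-o[2])/d[2]
def proj(n,p):
    c=bot.calibration(n);f=210/np.tan(np.radians(c['vfov']/2));T=c['camera_from_world']
    q=T[:3,:3]@np.array(p)+T[:3,3]; return f*q[0]/q[2]+c['cx'],f*q[1]/q[2]+c['cy']
def st():
    o=bot.get_obs(); print(round(o['time'],2),np.round(o['ee_pos'],4),np.round(o['tcp_rot'],2),'q',np.round(o['q'],1),'F',np.round(o['wrist_force'],1),'op',round(o['opening'],4),'g',round(o['grasp_force'],1)); return o
def go(p,rpy):
    "total shift in the CURRENT tool frame (mm) and rotvec (rad, tool frame) to reach p, rpy; and shift in the target tool frame"
    o=st(); A=R.from_euler('xyz',o['tcp_rot'],degrees=True);B=R.from_euler('xyz',rpy,degrees=True)
    d=(np.array(p)-o['ee_pos'])*1000
    print('travel now-frame',np.round(A.inv().apply(d),1),'after-turn frame',np.round(B.inv().apply(d),1),'twist',np.round((A.inv()*B).as_rotvec(),3))
E
python3 - <<'E'
from h import *
im=cv2.imread('pics/top0.png')
crop(im,'a.png',160,200,150,110,5.3); crop(im,'b.png',300,130,145,160,3.7)
E
```

```text
(no output)
```

View pics/a.png

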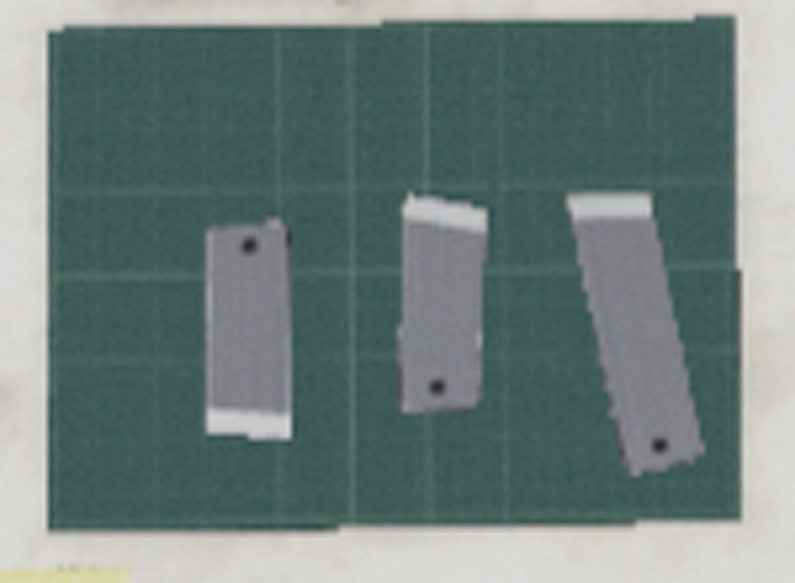

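View pics/b.png

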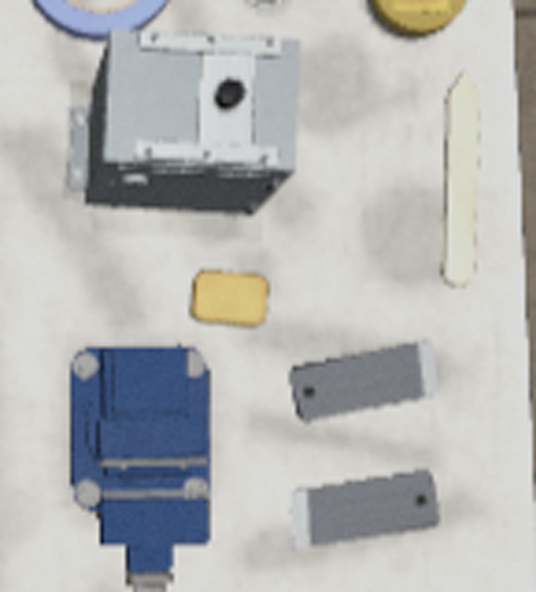

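Crop a shows two worn blades and the full one (bevel at the top) on the mat. Crop b shows the safe top with the knob at crop (232,92), two worn blades at about (363,380) and (366,510), the wax, the bone folder and the vice. Next I convert these to world positions.

Run:
```python
from h import *
def w(x,y,z,c):
    x0,y0,k=c; return at('top',(x+.5)/k-.5+x0,(y+.5)/k-.5+y0,z)
a=(160,200,5.3); b=(300,130,3.7)
# order: butt L, butt R, bevel R, bevel L (butt end then bevel end)
B={'A':(a,.008,[(207,228),(290,222)],[(291,438),(207,433)]),
'B':(a,.008,[(403,412),(481,407)],[(487,210),(404,200)]),
'F':(a,.008,[(632,472),(703,455)],[(651,194),(567,195)]),
'C':(b,.005,[(293,372),(300,421)],[(437,395),(430,342)]),
'D':(b,.005,[(438,522),(430,470)],[(293,490),(302,548)])}
for n,(c,z,p,q) in B.items():
    P=[w(*s,z,c) for s in p];Q=[w(*s,z,c) for s in q]
    m0=np.mean(P,0);m1=np.mean(Q,0);d=m1-m0
    print(n,np.round((m0+m1)/2,4),'L',round(np.linalg.norm(d[:2]),4),'W',round(np.linalg.norm((P[0]-P[1])[:2]),4),'yaw',round(np.degrees(np.arctan2(d[1],d[0])),1))
print('safe top corners',[np.round(w(*s,.18,b),4) for s in [(110,30),(299,40),(296,167),(105,162)]])
print('knob top',w(232,92,.208,b),'plate',[np.round(w(*s,.183,b),4) for s in [(204,52),(256,52),(252,150),(200,146)]])
print('wax',w(230,290,.02,b),'bone',[w(*s,.008,b) for s in[(463,72),(456,285)]])
print('tray',[np.round(at('top',*s,.018),4) for s in[(221,157),(291,152),(292,192),(222,198)]])
print('vice top',[np.round(w(*s,.1,b),4) for s in[(100,345),(210,345),(210,545),(100,545)]])
```

```text
A [0.4264 0.2102 0.008 ] L 0.1027 W 0.0408 yaw 179.9
B [0.4359 0.1147 0.008 ] L 0.0999 W 0.0381 yaw -1.6
F [0.4236 0.0197 0.008 ] L 0.1344 W 0.0356 yaw 11.3
C [ 0.4923 -0.291   0.005 ] L 0.0994 W 0.0349 yaw -79.5
D [ 0.4043 -0.2881  0.005 ] L 0.0977 W 0.0368 yaw 98.4
safe top corners [array([ 0.7059, -0.1024,  0.18  ]), array([ 0.6974, -0.2212,  0.18  ]), array([ 0.6166, -0.2165,  0.18  ]), array([ 0.6219, -0.0972,  0.18  ])]
knob top [ 0.65890076 -0.17391301  0.208     ] plate [array([ 0.6901, -0.1608,  0.183 ]), array([ 0.6895, -0.1934,  0.183 ]), array([ 0.6273, -0.1889,  0.183 ]), array([ 0.6304, -0.1565,  0.183 ])]
wax [ 0.55815564 -0.1953574   0.02      ] bone [array([ 0.71361656, -0.36901016,  0.008     ]), array([ 0.56016439, -0.35750292,  0.008     ])]
tray [array([0.6997, 0.1696, 0.018 ]), array([ 0.7098, -0.0142,  0.018 ]), array([ 0.6037, -0.0148,  0.018 ]), array([0.5913, 0.1678, 0.018 ])]
vice top [array([ 0.5141, -0.0971,  0.1   ]), array([ 0.5128, -0.1697,  0.1   ]), array([ 0.3815, -0.1657,  0.1   ]), array([ 0.3829, -0.0938,  0.1   ])]
```

Run:
```python
from h import *
go((.659,-.174,.270),(180,0,-3.3))
```

```text
0.1 [ 0.191  -0.5156  0.2306] [-179.93    0.     20.33] q [-69.7   5.   10.   95.1  -0.   90. ] F [-0.6  0.4  0. ] op 0.0856 g 0.0
travel now-frame [ 557.5 -157.7  -39.2] after-turn frame [ 447.6 -367.9  -39.4] twist [-0.001  0.     0.412]
```

```bash
python3 -m crank '[{"gripper":60,"travel":[0,0,-20],"twist":[0,0,0.137]},{"gripper":60,"travel":[0,0,-20],"twist":[0,0,0.137]},{"gripper":60,"travel":[0,0,0],"twist":[0,0,0.138]},{"gripper":60,"travel":[40,-33,0],"twist":[0,0,0]},{"gripper":60,"travel":[40,-33,0],"twist":[0,0,0]},{"gripper":60,"travel":[40,-33,0],"twist":[0,0,0]},{"gripper":60,"travel":[40,-33,0],"twist":[0,0,0]},{"gripper":60,"travel":[40,-33,0],"twist":[0,0,0]},{"gripper":60,"travel":[40,-33,0],"twist":[0,0,0]}]' 40
python3 -m crank '[{"gripper":60,"travel":[40,-33,0],"twist":[0,0,0]},{"gripper":60,"travel":[40,-33,0],"twist":[0,0,0]},{"gripper":60,"travel":[40,-33,0],"twist":[0,0,0]},{"gripper":60,"travel":[40,-33,0],"twist":[0,0,0]},{"gripper":60,"travel":[48,-38,0],"twist":[0,0,0]},{"gripper":60,"travel":[0,0,0],"twist":[0,0,0]}]'
python3 - <<'E'
from h import *
go((.659,-.174,.190),(180,0,-3.3))
E
```

```text
time: 1.23
ee_pos: [0.4431, -0.3305, 0.271]
tcp_rot: [-180.0, 0.0, -3.3]
wrist_force: [-0.2, -0.9, 1.1]
opening: 0.06
grasp_force: 0.0
time: 1.98
ee_pos: [0.662, -0.171, 0.2673]
tcp_rot: [-179.9, 0.3, -3.0]
wrist_force: [-0.4, 0.0, 0.1]
opening: 0.0598
grasp_force: 0.0
1.98 [ 0.662  -0.171   0.2673] [-179.92    0.25   -3.05] q [-14.5  27.2  41.4 104.5   0.  168.5] F [-0.4  0.   0.1] op 0.0598 g 0.0
travel now-frame [-2.5  3.2 77.3] after-turn frame [-2.8  3.1 77.3] twist [-0.001  0.004  0.004]
```

```bash
python3 -m crank '[{"gripper":60,"travel":[-2,3,30],"twist":[0,0,0]},{"gripper":60,"travel":[0,0,30],"twist":[0,0,0]},{"gripper":60,"travel":[0,0,17],"twist":[0,0,0]},{"gripper":10,"travel":[0,0,0],"twist":[0,0,0]},{"gripper":10,"travel":[0,0,0],"twist":[0,0,0]},{"gripper":10,"travel":[0,0,0],"twist":[0,0,0]},{"gripper":10,"travel":[0,0,0],"twist":[0,0,0]},{"gripper":10,"travel":[0,0,0],"twist":[0,0,0]},{"gripper":10,"travel":[0,0,0],"twist":[0,0,0]}]' 40
python3 -c "
from h import *
st()
shot('top','c.png',300,100,130,110,4)"
```

```text
time: 3.1
ee_pos: [0.6573, -0.177, 0.1958]
tcp_rot: [180.0, -0.1, -3.3]
wrist_force: [-3.1, 0.6, 6.1]
opening: 0.0144
grasp_force: 39.2
3.1 [ 0.6573 -0.177   0.1958] [ 1.7996e+02 -9.0000e-02 -3.2800e+00] q [-15.1  23.3  28.1  94.7  -0.  168.2] F [-3.1  0.6  6.1] op 0.0144 g 39.2
```

```bash
python3 -m crank '[{"gripper":10,"travel":[0,-9,0],"twist":[0,0,0]},{"gripper":10,"travel":[0,-9,0],"twist":[0,0,0]},{"gripper":10,"travel":[0,-9,0],"twist":[0,0,0]},{"gripper":10,"travel":[0,-6,0],"twist":[0,0,0]},{"gripper":10,"travel":[0,-3,0],"twist":[0,0,0]},{"gripper":10,"travel":[0,0,0],"twist":[0,0,0]},{"gripper":10,"travel":[0,0,0],"twist":[0,0,0]}]'
python3 -c "
from h import *
st()"
```

```text
time: 4.03
ee_pos: [0.6595, -0.1462, 0.1958]
tcp_rot: [179.5, -0.2, -3.5]
wrist_force: [-0.7, -23.5, 4.3]
opening: 0.0146
grasp_force: 39.6
4.03 [ 0.6595 -0.1462  0.1958] [ 1.7948e+02 -1.6000e-01 -3.5100e+00] q [-12.3  22.3  26.7  94.2  -0.5 171.2] F [ -0.7 -23.5   4.3] op 0.0146 g 39.6
```

View pics/c.png

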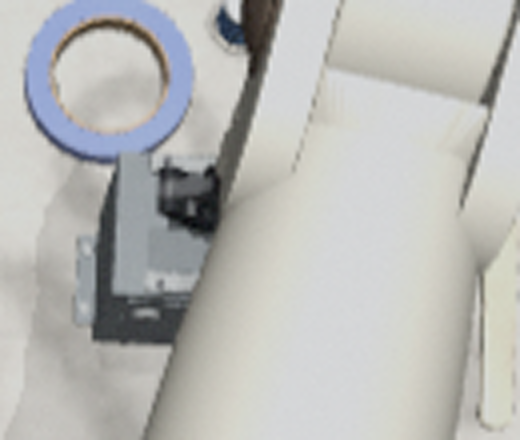

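The arm hides most of the safe. The pull force rose to 23 N, so the end stop has been reached. I'll release, back off and look.

```bash
python3 -m crank '[{"gripper":60,"travel":[0,3,0],"twist":[0,0,0]},{"gripper":60,"travel":[0,0,0],"twist":[0,0,0]},{"gripper":60,"travel":[0,0,0],"twist":[0,0,0]},{"gripper":85,"travel":[0,0,-40],"twist":[0,0,0]},{"gripper":85,"travel":[0,0,-50],"twist":[0,0,0]},{"gripper":85,"travel":[-45,25,0],"twist":[0,0,0]},{"gripper":85,"travel":[-45,25,0],"twist":[0,0,0]},{"gripper":85,"travel":[-45,25,0],"twist":[0,0,0]},{"gripper":85,"travel":[-45,25,0],"twist":[0,0,0]},{"gripper":85,"travel":[-45,25,0],"twist":[0,0,0]},{"gripper":85,"travel":[-45,25,0],"twist":[0,0,0]},{"gripper":85,"travel":[0,0,0],"twist":[0,0,0]}]'
python3 -c "
from h import *
st()
shot('top','d.png',310,110,90,85,6)
shot('scene','e.png',240,110,150,130,5)
im=np.hstack([cv2.resize(cv2.imread('pics/d.png'),(420,397)),cv2.resize(cv2.imread('pics/e.png'),(380,397))]);cv2.imwrite('pics/de.png',im)"
```

```text
time: 5.52
ee_pos: [0.3789, -0.2789, 0.2853]
tcp_rot: [179.9, -0.1, -3.4]
wrist_force: [-0.1, 0.4, 0.5]
opening: 0.0853
grasp_force: 0.0
5.53 [ 0.3789 -0.2789  0.2853] [ 1.7994e+02 -7.0000e-02 -3.4400e+00] q [-36.4  -4.4   6.7 101.1  -0.  147.1] F [-0.1  0.4  0.5] op 0.0853 g 0.0
```

View pics/de.png

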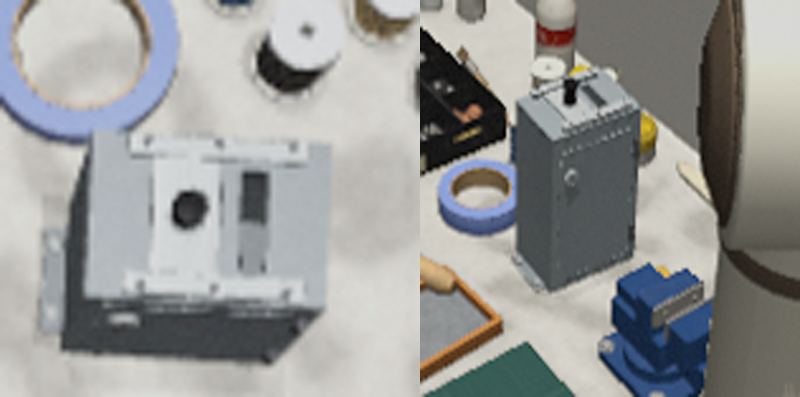

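The shutter is open. In the left panel the dark slot spans (242–268, 172–273), the knob is at (188,209), and the safe top's corners are at about (90,133), (331,142), (327,308) and (85,298).

Run:
```python
from h import *
k=420/90
W=lambda x,y,z:at('top',(x+.5)/k-.5+310,(y+.5)/k-.5+110,z)
S=[W(*s,.18) for s in [(242,172),(268,172),(264,274),(240,273)]]
print(np.round(S,4),np.mean(S,0)); print('knob',W(190,206,.208))
T=np.array([W(*s,.18) for s in [(90,133),(331,142),(327,308),(85,298)]]);print(np.round(T,4),T.mean(0))
# D regression check: diff of current vs initial
```

```text
[[ 0.6839 -0.1765  0.18  ]
 [ 0.6837 -0.1895  0.18  ]
 [ 0.6323 -0.1859  0.18  ]
 [ 0.633  -0.174   0.18  ]] [ 0.65822695 -0.18146454  0.18      ]
knob [ 0.6611119 -0.1466947  0.208    ]
[[ 0.7051 -0.1013  0.18  ]
 [ 0.6984 -0.2214  0.18  ]
 [ 0.6146 -0.2165  0.18  ]
 [ 0.6218 -0.0967  0.18  ]] [ 0.65997093 -0.15900284  0.18      ]
```

```bash
python3 -m crank '[{"gripper":60,"travel":[0,0,0],"twist":[0,0,-0.178]},{"gripper":60,"travel":[0,0,0],"twist":[0,0,-0.178]},{"gripper":60,"travel":[0,0,0],"twist":[0,0,-0.178]},{"gripper":60,"travel":[0,0,0],"twist":[0,0,-0.178]},{"gripper":60,"travel":[0,0,0],"twist":[0,0,-0.178]},{"gripper":60,"travel":[0,0,0],"twist":[0,0,-0.178]},{"gripper":60,"travel":[0,0,0],"twist":[0,0,-0.178]},{"gripper":60,"travel":[0,0,0],"twist":[0,0,-0.178]},{"gripper":60,"travel":[0,0,0],"twist":[0,0,-0.178]},{"gripper":60,"travel":[0,0,0],"twist":[0,0,-0.175]},{"gripper":60,"travel":[0,0,0],"twist":[0,0,0]}]' 70 | tail -0
python3 - <<'E'
from h import *
go((.4099,-.3257,.06),(180,0,98.4))
a=cv2.imread('pics/top0.png').astype(int);b=cv2.imread('pics/raw_d.png').astype(int)
d=np.abs(a-b).max(2)
for n,(x,y) in dict(A=(206,262),B=(243,257),F=(279,262),C=(397,233),D=(400,267)).items(): print(n,(d[y-28:y+28,x-24:x+24]>40).sum())
E
```

```text
7.0 [ 0.382  -0.2776  0.2839] [-1.7998e+02 -3.0000e-02  9.8570e+01] q [-36.   -4.1   6.9 101.    0.   45.4] F [-0.8 -0.3  0. ] op 0.0599 g 0.0
travel now-frame [-51.9  20.5 223.9] after-turn frame [-51.7  20.6 223.9] twist [-0.    -0.001  0.003]
A 0
B 0
F 0
C 789
D 2093Exception ignored on flushing sys.stdout:
BrokenPipeError: [Errno 32] Broken pipe
```

```bash
python3 -m crank '[{"gripper":60,"travel":[-26,10,40],"twist":[0,0,0]},{"gripper":60,"travel":[-26,10.5,40],"twist":[0,0,0]},{"gripper":60,"travel":[0,0,45],"twist":[0,0,0]},{"gripper":60,"travel":[0,0,45],"twist":[0,0,0]},{"gripper":60,"travel":[0,0,30],"twist":[0,0,0]},{"gripper":60,"travel":[0,0,14],"twist":[0,0,0]},{"gripper":60,"travel":[0,0,0],"twist":[0,0,0]},{"gripper":60,"travel":[0,0,0],"twist":[0,0,0]}]'
python3 - <<'E'
from h import *
st(); shot('scene','f.png',280,160,150,130,4)
E
```

```text
time: 8.0
ee_pos: [0.4097, -0.327, 0.0718]
tcp_rot: [179.9, 0.1, 98.5]
wrist_force: [0.3, -0.4, 0.7]
opening: 0.0601
grasp_force: 0.0
8.0 [ 0.4097 -0.327   0.0718] [1.7992e+02 8.0000e-02 9.8500e+01] q [-38.6   1.3 -11.4  77.2  -0.   42.9] F [ 0.3 -0.4  0.7] op 0.0601 g 0.0
```

View pics/raw_f.png

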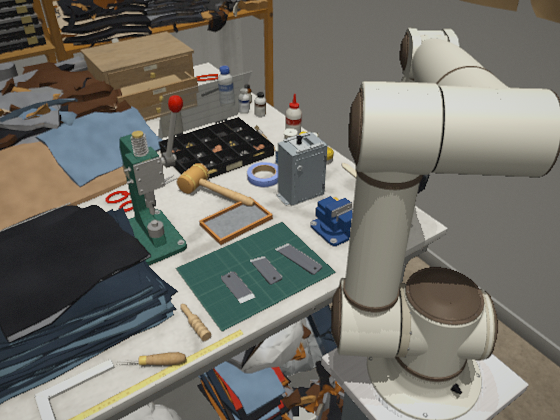

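The arm hides the right side from the scene camera. I'll go down by feel, using force and opening.

```bash
python3 -m crank '[{"gripper":60,"travel":[0,0,40],"twist":[0,0,0]},{"gripper":60,"travel":[0,0,25],"twist":[0,0,0]},{"gripper":60,"travel":[0,0,8],"twist":[0,0,0]},{"gripper":60,"travel":[0,0,0],"twist":[0,0,0]},{"gripper":60,"travel":[0,0,0],"twist":[0,0,0]}]'
python3 -m crank '[{"gripper":20,"travel":[0,0,0],"twist":[0,0,0]},{"gripper":20,"travel":[0,0,0],"twist":[0,0,0]},{"gripper":20,"travel":[0,0,0],"twist":[0,0,0]},{"gripper":20,"travel":[0,0,0],"twist":[0,0,0]},{"gripper":20,"travel":[0,0,0],"twist":[0,0,0]}]'
```

```text
time: 8.68
ee_pos: [0.4097, -0.3272, -0.0012]
tcp_rot: [179.9, 0.1, 98.5]
wrist_force: [-0.4, -0.1, 0.9]
opening: 0.0601
grasp_force: 0.0
time: 9.3
ee_pos: [0.4097, -0.3273, -0.0009]
tcp_rot: [179.9, 0.1, 98.5]
wrist_force: [-1.6, 0.9, 9.5]
opening: 0.0371
grasp_force: 73.7
```

```bash
cat >> h.py <<'E'
def ins(g,th=55,off=3.5,sgn=-1,M=(.6585,-.1812,.1785)):
    "pose with grip g mm above the mouth; sgn -1: tool x points down the blade"
    a=np.radians(-93.4); ex=np.array([np.cos(a),np.sin(a),0]);t=np.radians(th)
    u=np.cos(t)*ex+np.sin(t)*np.array([0,0,1]); z=np.sin(t)*ex-np.cos(t)*np.array([0,0,1]); x=sgn*u
    rot=R.from_matrix(np.c_[x,np.cross(z,x),z]).as_euler('xyz',degrees=True)
    return np.array(M)+u*g/1000+z*off/1000, rot
E
python3 -m crank '[{"gripper":20,"travel":[0,0,-20],"twist":[0,0,0]},{"gripper":20,"travel":[0,0,-50],"twist":[0,0,0]},{"gripper":20,"travel":[0,0,-60],"twist":[0,0,0]},{"gripper":20,"travel":[0,0,-60],"twist":[0,0,0]},{"gripper":20,"travel":[0,0,-60],"twist":[0,0,0]},{"gripper":20,"travel":[0,0,-60],"twist":[0,0,0]},{"gripper":20,"travel":[0,0,0],"twist":[0,0,0]}]'
python3 - <<'E'
from h import *
for g in(110,31):
    p,r=ins(g); print(p,r)
p,r=ins(110); go(p,r); st(); shot('top','g.png',330,150,150,150,4)
E
```

```text
time: 10.18
ee_pos: [0.4098, -0.3273, 0.3127]
tcp_rot: [179.7, 0.4, 98.5]
wrist_force: [0.0, -0.8, -2.2]
opening: 0.0372
grasp_force: 70.6
[ 0.65458813 -0.24704434  0.26659921] [180.   55.   86.6]
[ 0.65727545 -0.20181156  0.2018862 ] [180.   55.   86.6]
10.18 [ 0.4098 -0.3273  0.3127] [179.68   0.35  98.53] q [-38.6   3.7  17.9 103.8  -0.   42.9] F [ 0.  -0.8 -2.2] op 0.0372 g 70.6
travel now-frame [ 43.3 253.7  47.3] after-turn frame [ 92.  239.6 -51.1] twist [ 0.106 -0.951  0.189]
10.18 [ 0.4098 -0.3273  0.3127] [179.68   0.35  98.53] q [-38.6   3.7  17.9 103.8  -0.   42.9] F [ 0.  -0.8 -2.2] op 0.0372 g 70.6
```

View pics/g.png

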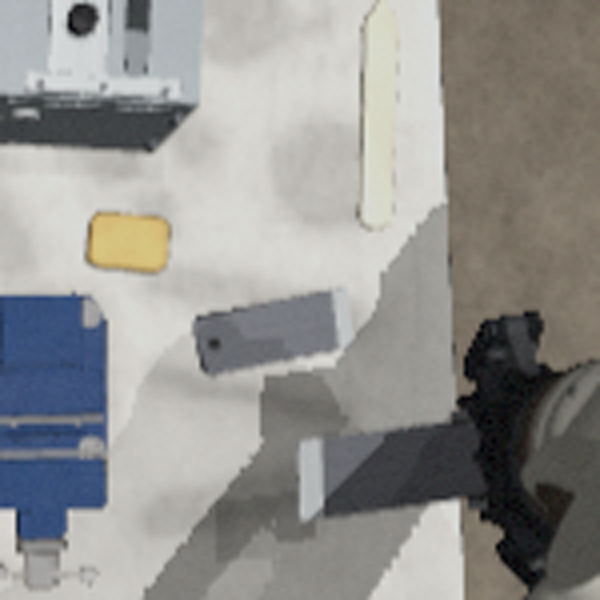

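The blade is held: its bevel tip is at crop (301,482) and the butt is at the fingers. The other right-hand blade has not moved.

```bash
python3 -m crank '[{"gripper":20,"travel":[0,50,0],"twist":[0,0,0]},{"gripper":20,"travel":[0,50,0],"twist":[0,0,0]},{"gripper":20,"travel":[0,50,0],"twist":[0,0,0]},{"gripper":20,"travel":[0,50,0],"twist":[0,0,0]},{"gripper":20,"travel":[0,50,0],"twist":[0,0,0]},{"gripper":20,"travel":[0,0,0],"twist":[0,0,0.104]},{"gripper":20,"travel":[0,0,0],"twist":[0,0,0.104]},{"gripper":20,"travel":[0,0,0],"twist":[0,-0.16,0]},{"gripper":20,"travel":[0,0,0],"twist":[0,-0.16,0]},{"gripper":20,"travel":[0,0,0],"twist":[0,-0.16,0]},{"gripper":20,"travel":[0,0,0],"twist":[0,-0.16,0]},{"gripper":20,"travel":[0,0,0],"twist":[0,-0.16,0]}]'
python3 -m crank '[{"gripper":20,"travel":[0,0,0],"twist":[0,-0.16,0]},{"gripper":20,"travel":[0,0,0],"twist":[0,0,0]}]'
python3 - <<'E'
from h import *
p,r=ins(110); go(p,r)
u=(301.5/4-.5+330,482.5/4-.5+150); t=at('top',*u,.315); print('tip',t,'dist',np.linalg.norm(t[:2]-[.4098,-.3273]))
E
```

```text
time: 11.72
ee_pos: [0.65, -0.2903, 0.3067]
tcp_rot: [-179.9, 46.1, 86.7]
wrist_force: [-0.1, 0.1, -1.1]
opening: 0.0377
grasp_force: 49.8
time: 11.98
ee_pos: [0.65, -0.2891, 0.3032]
tcp_rot: [-179.3, 54.9, 87.4]
wrist_force: [-1.0, 0.5, -1.2]
opening: 0.037
grasp_force: 71.2
11.97 [ 0.65   -0.2891  0.3032] [-179.25   54.89   87.37] q [ -4.8  20.2  22.5  90.5 -54.9  87.2] F [-1.   0.5 -1.2] op 0.037 g 71.2
travel now-frame [ 54.2   2.5 -13.5] after-turn frame [ 54.2   2.1 -13.6] twist [-0.002 -0.002  0.008]
tip [ 0.39652201 -0.23704813  0.315     ] dist 0.09122337888311569
```

```bash
python3 -m crank '[{"gripper":20,"travel":[0,2,-13.5],"twist":[0,0,0.008]},{"gripper":20,"travel":[27,0,0],"twist":[0,0,0]},{"gripper":20,"travel":[27,0,0],"twist":[0,0,0]},{"gripper":20,"travel":[0,0,0],"twist":[0,0,0]},{"gripper":20,"travel":[0,0,0],"twist":[0,0,0]},{"gripper":20,"travel":[0,0,0],"twist":[0,0,0]}]'
python3 - <<'E'
from h import *
p,r=ins(110); go(p,r);shot('top','i.png',310,100,120,110,5)
E
```

```text
time: 12.72
ee_pos: [0.6553, -0.2499, 0.2728]
tcp_rot: [179.2, 55.0, 85.6]
wrist_force: [0.8, 0.2, -1.6]
opening: 0.0374
grasp_force: 71.2
12.72 [ 0.6553 -0.2499  0.2728] [179.16  54.96  85.61] q [ -1.4  21.9  21.4  92.2 -54.9  93.9] F [ 0.8  0.2 -1.6] op 0.0374 g 71.2
travel now-frame [ 6.7 -0.9  1.3] after-turn frame [ 6.7 -0.9  1.3] twist [ 0.001 -0.001 -0.01 ]
```

View pics/i.png

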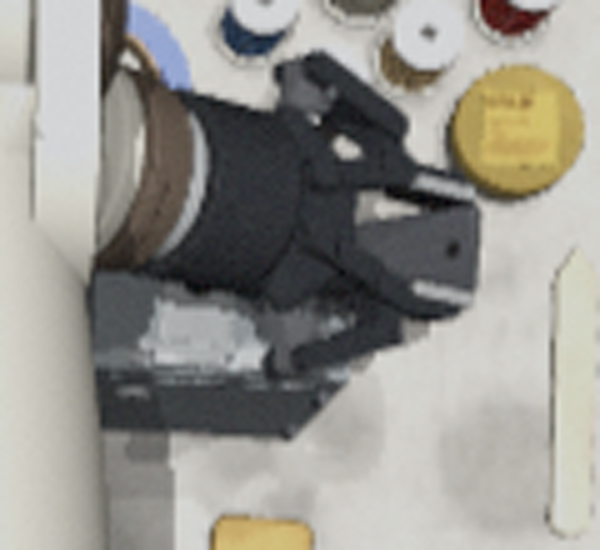

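The blade points correctly into the slot area, but the gripper hides the slot. I'll advance in small pieces and watch the force.

```bash
python3 -m crank '[{"gripper":20,"travel":[6,-1,1.3],"twist":[0,0,-0.01]},{"gripper":20,"travel":[10,0,0],"twist":[0,0,0]},{"gripper":20,"travel":[0,0,0],"twist":[0,0,0]},{"gripper":20,"travel":[0,0,0],"twist":[0,0,0]}]'
python3 -c "
from h import *
go(*ins(110))"
python3 -m crank '[{"gripper":20,"travel":[6,0,0],"twist":[0,0,0]},{"gripper":20,"travel":[6,0,0],"twist":[0,0,0]},{"gripper":20,"travel":[0,0,0],"twist":[0,0,0]},{"gripper":20,"travel":[0,0,0],"twist":[0,0,0]}]'
python3 -c "
from h import *
go(*ins(110))"
```

```text
time: 13.28
ee_pos: [0.6548, -0.2407, 0.2575]
tcp_rot: [-179.8, 55.0, 86.9]
wrist_force: [0.1, 0.7, -1.7]
opening: 0.037
grasp_force: 71.2
13.28 [ 0.6548 -0.2407  0.2575] [-179.8    55.01   86.86] q [ -0.7  22.2  19.9  91.6 -54.9  94.6] F [ 0.1  0.7 -1.7] op 0.037 g 71.2
travel now-frame [-11.1   0.1  -0.1] after-turn frame [-11.1   0.1  -0.1] twist [0.    0.    0.003]
time: 13.78
ee_pos: [0.6552, -0.234, 0.2478]
tcp_rot: [-179.8, 55.0, 86.8]
wrist_force: [1.1, -0.6, -1.6]
opening: 0.0369
grasp_force: 71.2
13.78 [ 0.6552 -0.234   0.2478] [-179.83   55.01   86.83] q [ -0.1  22.5  19.3  91.5 -54.9  95.6] F [ 1.1 -0.6 -1.6] op 0.0369 g 71.2
travel now-frame [-22.9   0.1  -0.1] after-turn frame [-22.9   0.2  -0.1] twist [0.    0.    0.002]
```

```bash
python3 -m crank '[{"gripper":20,"travel":[5,0,0],"twist":[0,0,0]},{"gripper":20,"travel":[5,0,0],"twist":[0,0,0]},{"gripper":20,"travel":[0,0,0],"twist":[0,0,0]}]'; python3 -m crank '[{"gripper":20,"travel":[5,0,0],"twist":[0,0,0]},{"gripper":20,"travel":[5,0,0],"twist":[0,0,0]},{"gripper":20,"travel":[0,0,0],"twist":[0,0,0]},{"gripper":20,"travel":[0,0,0],"twist":[0,0,0]}]'
python3 -c "
from h import *
go(*ins(31))"
```

```text
time: 14.15
ee_pos: [0.6555, -0.228, 0.2389]
tcp_rot: [-179.7, 55.0, 86.9]
wrist_force: [-0.2, -0.8, -1.4]
opening: 0.037
grasp_force: 71.2
time: 14.65
ee_pos: [0.6558, -0.2226, 0.2314]
tcp_rot: [-179.8, 55.0, 86.8]
wrist_force: [0.6, -0.9, -0.8]
opening: 0.037
grasp_force: 71.2
14.65 [ 0.6558 -0.2226  0.2314] [-179.84   55.01   86.82] q [  0.9  23.1  18.3  91.2 -54.8  97.3] F [ 0.6 -0.9 -0.8] op 0.037 g 71.2
travel now-frame [36.1  0.3 -0.1] after-turn frame [36.1  0.2 -0.1] twist [0.    0.    0.002]
```

```bash
python3 -m crank '[{"gripper":20,"travel":[9,0,0],"twist":[0,0,0]},{"gripper":20,"travel":[9,0,0],"twist":[0,0,0]},{"gripper":20,"travel":[9,0,0],"twist":[0,0,0]},{"gripper":20,"travel":[8,0,0],"twist":[0,0,0]},{"gripper":20,"travel":[0,0,0],"twist":[0,0,0]},{"gripper":20,"travel":[0,0,0],"twist":[0,0,0]}]'
python3 -m crank '[{"gripper":60,"travel":[0,0,0],"twist":[0,0,0]},{"gripper":60,"travel":[0,0,0],"twist":[0,0,0]},{"gripper":60,"travel":[0,0,0],"twist":[0,0,0]},{"gripper":60,"travel":[0,0,0],"twist":[0,0,0]},{"gripper":60,"travel":[0,0,0],"twist":[0,0,0]},{"gripper":60,"travel":[0,0,0],"twist":[0,0,0]}]'
python3 -c "
from h import *
st();shot('top','j.png',310,100,120,110,5)"
```

```text
time: 15.4
ee_pos: [0.657, -0.2026, 0.2029]
tcp_rot: [-179.9, 55.0, 86.8]
wrist_force: [0.9, 0.7, -1.8]
opening: 0.037
grasp_force: 71.2
time: 16.15
ee_pos: [0.6569, -0.2025, 0.2027]
tcp_rot: [-179.8, 55.0, 86.8]
wrist_force: [0.2, 0.3, 0.6]
opening: 0.0599
grasp_force: 0.0
16.15 [ 0.6569 -0.2025  0.2027] [-179.84   55.     86.82] q [  2.6  24.4  16.7  90.8 -54.6 100.3] F [0.2 0.3 0.6] op 0.0599 g 0.0
```

View pics/j.png

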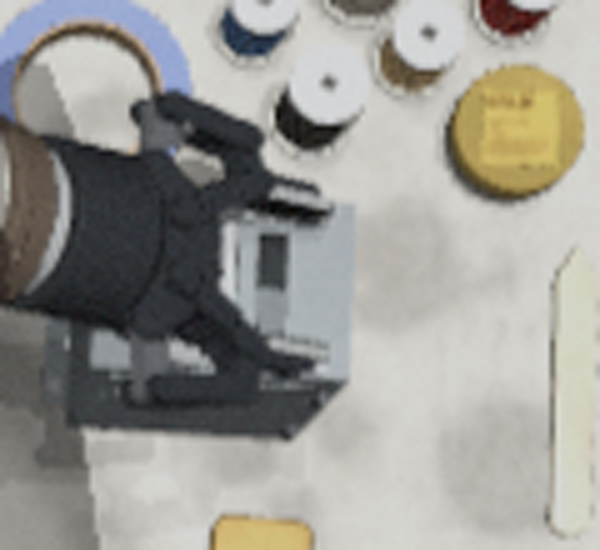

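Blade D dropped in: the slot at crop (272,262) is clear and empty. Next I retreat and go to blade C.

```bash
python3 -m crank '[{"gripper":60,"travel":[-50,0,0],"twist":[0,0,0]},{"gripper":60,"travel":[-50,0,0],"twist":[0,0,0]},{"gripper":60,"travel":[0,0,0],"twist":[0,0.16,0]},{"gripper":60,"travel":[0,0,0],"twist":[0,0.16,0]},{"gripper":60,"travel":[0,0,0],"twist":[0,0.16,0]},{"gripper":60,"travel":[0,0,0],"twist":[0,0.16,0]},{"gripper":60,"travel":[0,0,0],"twist":[0,0.16,0]},{"gripper":60,"travel":[0,0,0],"twist":[0,0.16,0]},{"gripper":60,"travel":[0,0,0],"twist":[0,0,-0.12]},{"gripper":60,"travel":[0,0,0],"twist":[0,0,-0.12]},{"gripper":60,"travel":[0,0,0],"twist":[0,0,0]}]'
python3 -c "
from h import *
go((.4989,-.3264,.1),(180,0,100.5))"
```

```text
time: 17.58
ee_pos: [0.6537, -0.26, 0.2845]
tcp_rot: [-179.9, -0.0, 100.4]
wrist_force: [0.1, -0.7, 0.0]
opening: 0.0603
grasp_force: 0.0
17.57 [ 0.6537 -0.26    0.2845] [-1.7989e+02 -2.0000e-02  1.0038e+02] q [-21.7  32.1  50.5 108.5  -0.   57.9] F [ 0.1 -0.7  0. ] op 0.0603 g 0.0
travel now-frame [ -37.5 -163.9  184.8] after-turn frame [ -37.1 -164.3  184.5] twist [-0.002 -0.    -0.002]
```

```bash
cat >> h.py <<'E'
def chg(fn=None):
    a=cv2.imread('pics/top0.png').astype(int)
    b=(cv2.imread('pics/'+fn) if fn else cv2.cvtColor(bot.camera('top'),cv2.COLOR_RGB2BGR)).astype(int)
    d=np.abs(a-b).max(2)
    print({n:int((d[y-28:y+28,x-20:x+20]>60).sum()) for n,(x,y) in dict(A=(206,262),B=(243,257),F=(279,262),C=(397,233),D=(400,267)).items()})
E
python3 -c "
from h import *
chg('raw_j.png');chg('raw_g.png')"
python3 -m crank '[{"gripper":60,"travel":[-12.5,-55,0],"twist":[0,0,0]},{"gripper":60,"travel":[-12.5,-55,0],"twist":[0,0,0]},{"gripper":60,"travel":[-12.5,-54,0],"twist":[0,0,0]},{"gripper":60,"travel":[0,0,40],"twist":[0,0,0]},{"gripper":60,"travel":[0,0,50],"twist":[0,0,0]},{"gripper":60,"travel":[0,0,50],"twist":[0,0,0]},{"gripper":60,"travel":[0,0,44],"twist":[0,0,0]},{"gripper":60,"travel":[0,0,0],"twist":[0,0,0]},{"gripper":60,"travel":[0,0,0],"twist":[0,0,0]}]'
python3 -c "
from h import *
go((.4989,-.3264,-.001),(180,0,100.5))"
```

```text
{'A': 0, 'B': 1018, 'F': 2178, 'C': 56, 'D': 505}
{'A': 0, 'B': 0, 'F': 0, 'C': 337, 'D': 1291}
time: 18.7
ee_pos: [0.4996, -0.3267, 0.1031]
tcp_rot: [-180.0, 0.1, 100.4]
wrist_force: [-0.3, -0.3, 0.1]
opening: 0.0605
grasp_force: 0.0
18.7 [ 0.4996 -0.3267  0.1031] [-1.8000e+02  7.0000e-02  1.0038e+02] q [-33.2  10.7   2.3  81.5  -0.   46.5] F [-0.3 -0.3  0.1] op 0.0605 g 0.0
travel now-frame [  0.5  -0.7 104.1] after-turn frame [  0.4  -0.7 104.1] twist [-0.     0.001 -0.002]
```

```bash
python3 -m crank '[{"gripper":60,"travel":[0,-0.7,40],"twist":[0,0,0]},{"gripper":60,"travel":[0,0,40],"twist":[0,0,0]},{"gripper":60,"travel":[0,0,16],"twist":[0,0,0]},{"gripper":60,"travel":[0,0,8],"twist":[0,0,0]},{"gripper":60,"travel":[0,0,0],"twist":[0,0,0]},{"gripper":60,"travel":[0,0,0],"twist":[0,0,0]}]'
python3 -m crank '[{"gripper":20,"travel":[0,0,0],"twist":[0,0,0]},{"gripper":20,"travel":[0,0,0],"twist":[0,0,0]},{"gripper":20,"travel":[0,0,0],"twist":[0,0,0]},{"gripper":20,"travel":[0,0,0],"twist":[0,0,0]},{"gripper":20,"travel":[0,0,0],"twist":[0,0,0]}]'
```

```text
time: 19.45
ee_pos: [0.4989, -0.327, -0.0015]
tcp_rot: [-180.0, 0.1, 100.4]
wrist_force: [-0.2, -0.1, 0.4]
opening: 0.0603
grasp_force: 0.0
time: 20.08
ee_pos: [0.4993, -0.3271, -0.0009]
tcp_rot: [179.9, 0.1, 100.4]
wrist_force: [0.2, 0.7, 8.6]
opening: 0.0377
grasp_force: 72.8
```

```bash
python3 -m crank '[{"gripper":20,"travel":[0,0,-20],"twist":[0,0,0]},{"gripper":20,"travel":[0,0,-50],"twist":[0,0,0]},{"gripper":20,"travel":[0,0,-60],"twist":[0,0,0]},{"gripper":20,"travel":[0,0,-60],"twist":[0,0,0]},{"gripper":20,"travel":[0,0,-60],"twist":[0,0,0]},{"gripper":20,"travel":[0,0,-60],"twist":[0,0,0]},{"gripper":20,"travel":[0,0,0],"twist":[0,0,0.12]},{"gripper":20,"travel":[0,0,0],"twist":[0,0,0.12]},{"gripper":20,"travel":[0,40,0],"twist":[0,0,0]},{"gripper":20,"travel":[0,40,0],"twist":[0,0,0]},{"gripper":20,"travel":[0,40,0],"twist":[0,0,0]},{"gripper":20,"travel":[0,35,0],"twist":[0,0,0]}]'
python3 -c "
from h import *
st();shot('top','k.png',310,100,150,110,5)"
python3 -m crank '[{"gripper":20,"travel":[0,0,0],"twist":[0,-0.16,0]},{"gripper":20,"travel":[0,0,0],"twist":[0,-0.16,0]},{"gripper":20,"travel":[0,0,0],"twist":[0,-0.16,0]},{"gripper":20,"travel":[0,0,0],"twist":[0,-0.16,0]},{"gripper":20,"travel":[0,0,0],"twist":[0,-0.16,0]},{"gripper":20,"travel":[0,0,0],"twist":[0,-0.16,0]},{"gripper":20,"travel":[0,0,0],"twist":[0,0,0]},{"gripper":20,"travel":[0,0,0],"twist":[0,0,0]}]'
python3 -c "
from h import *
go(*ins(110))"
```

```text
time: 21.58
ee_pos: [0.6502, -0.3348, 0.3061]
tcp_rot: [-180.0, 0.0, 86.7]
wrist_force: [0.8, -0.3, -1.6]
opening: 0.0372
grasp_force: 70.5
21.57 [ 0.6502 -0.3348  0.3061] [-1.7999e+02  4.0000e-02  8.6700e+01] q [-27.2  42.7  69.5 116.8  -0.   66.1] F [ 0.8 -0.3 -1.6] op 0.0372 g 70.5
time: 22.62
ee_pos: [0.6492, -0.3353, 0.3071]
tcp_rot: [180.0, 54.5, 86.7]
wrist_force: [0.0, -0.5, -0.2]
opening: 0.0373
grasp_force: 70.6
22.62 [ 0.6492 -0.3353  0.3071] [179.98  54.46  86.67] q [ -8.9  18.6  21.   84.6 -54.1  80.5] F [ 0.  -0.5 -0.2] op 0.0373 g 70.6
travel now-frame [ 84.4   0.2 -48.4] after-turn frame [ 83.9   0.1 -49.2] twist [ 0.001 -0.009  0.001]
```

View pics/k.png

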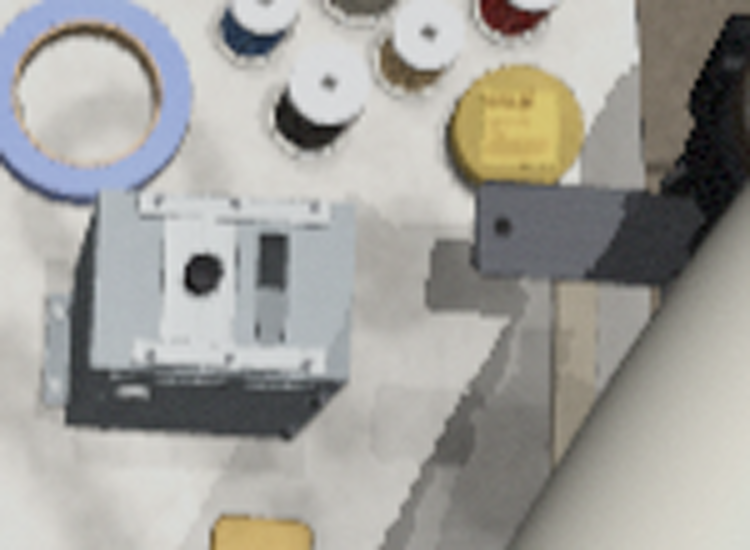

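Blade C is held with its butt end at crop (478,230). The slot and shutter are still open.

```bash
python3 -c "
from h import *
t=at('top',478.5/5-.5+310,230.5/5-.5+100,.31);print(t,np.linalg.norm(t[:2]-[.6502,-.3348]))"
python3 -m crank '[{"gripper":20,"travel":[0,0,-49],"twist":[0,-0.009,0]},{"gripper":20,"travel":[40,0,0],"twist":[0,0,0]},{"gripper":20,"travel":[35,0,0],"twist":[0,0,0]},{"gripper":20,"travel":[0,0,0],"twist":[0,0,0]},{"gripper":20,"travel":[0,0,0],"twist":[0,0,0]},{"gripper":20,"travel":[0,0,0],"twist":[0,0,0]}]'
python3 -c "
from h import *
go(*ins(110))"
```

```text
[ 0.65414343 -0.2488739   0.31      ] 0.08601653661682178
time: 23.38
ee_pos: [0.654, -0.2536, 0.2751]
tcp_rot: [179.8, 55.1, 86.5]
wrist_force: [0.6, 0.4, -2.1]
opening: 0.0372
grasp_force: 70.8
23.38 [ 0.654  -0.2536  0.2751] [179.81  55.14  86.46] q [ -1.7  21.6  21.1  91.8 -55.1  92.9] F [ 0.6  0.4 -2.1] op 0.0372 g 70.8
travel now-frame [10.7  0.2 -0.5] after-turn frame [10.7  0.2 -0.5] twist [ 0.001  0.002 -0.001]
```

```bash
python3 -m crank '[{"gripper":20,"travel":[11,0,-0.5],"twist":[0,0.002,0]},{"gripper":20,"travel":[11,0,0],"twist":[0,0,0]},{"gripper":20,"travel":[10,0,0],"twist":[0,0,0]},{"gripper":20,"travel":[0,0,0],"twist":[0,0,0]},{"gripper":20,"travel":[0,0,0],"twist":[0,0,0]}]'
python3 -c "
from h import *
go(*ins(29))"
python3 -m crank '[{"gripper":20,"travel":[5,0,0],"twist":[0,0,0]},{"gripper":20,"travel":[5,0,0],"twist":[0,0,0]},{"gripper":20,"travel":[5,0,0],"twist":[0,0,0]},{"gripper":20,"travel":[0,0,0],"twist":[0,0,0]},{"gripper":20,"travel":[0,0,0],"twist":[0,0,0]}]'
python3 -c "
from h import *
go(*ins(29))"
```

```text
time: 24.0
ee_pos: [0.6551, -0.2337, 0.2473]
tcp_rot: [-179.9, 55.1, 86.8]
wrist_force: [0.4, 0.4, -1.5]
opening: 0.0372
grasp_force: 70.8
24.0 [ 0.6551 -0.2337  0.2473] [-179.91   55.05   86.78] q [ -0.   22.5  19.1  91.4 -54.9  95.7] F [ 0.4  0.4 -1.5] op 0.0372 g 70.8
travel now-frame [57.5  0.4 -0.2] after-turn frame [57.5  0.3 -0.1] twist [0.001 0.001 0.002]
time: 24.62
ee_pos: [0.6555, -0.2252, 0.235]
tcp_rot: [-179.9, 55.0, 86.8]
wrist_force: [-0.7, -0.4, -2.2]
opening: 0.0369
grasp_force: 70.8
24.62 [ 0.6555 -0.2252  0.235 ] [-179.92   55.05   86.77] q [  0.7  22.9  18.4  91.2 -54.8  96.9] F [-0.7 -0.4 -2.2] op 0.0369 g 70.8
travel now-frame [42.5  0.4 -0.3] after-turn frame [42.5  0.3 -0.2] twist [0.001 0.001 0.002]
```

```bash
python3 -m crank '[{"gripper":20,"travel":[9,0,0],"twist":[0,0,0]},{"gripper":20,"travel":[9,0,0],"twist":[0,0,0]},{"gripper":20,"travel":[9,0,0],"twist":[0,0,0]},{"gripper":20,"travel":[8,0,0],"twist":[0,0,0]},{"gripper":20,"travel":[7,0,0],"twist":[0,0,0]},{"gripper":20,"travel":[0,0,0],"twist":[0,0,0]},{"gripper":20,"travel":[0,0,0],"twist":[0,0,0]}]'
python3 -m crank '[{"gripper":60,"travel":[0,0,0],"twist":[0,0,0]},{"gripper":60,"travel":[0,0,0],"twist":[0,0,0]},{"gripper":60,"travel":[0,0,0],"twist":[0,0,0]},{"gripper":60,"travel":[0,0,0],"twist":[0,0,0]},{"gripper":60,"travel":[0,0,0],"twist":[0,0,0]},{"gripper":60,"travel":[0,0,0],"twist":[0,0,0]}]'
python3 -c "
from h import *
st();shot('top','l.png',310,100,120,110,5)
a=cv2.imread('pics/j.png').astype(int);b=cv2.imread('pics/l.png').astype(int)
d=np.abs(a-b).max(2)
print((d[220:340,240:340]>40).sum(), (d[200:400,340:450]>40).sum())
print(b[225:300:15,272].tolist())"
```

```text
time: 25.5
ee_pos: [0.6569, -0.2012, 0.2007]
tcp_rot: [-179.9, 55.1, 86.7]
wrist_force: [0.2, -0.4, -0.5]
opening: 0.0371
grasp_force: 70.8
time: 26.25
ee_pos: [0.6568, -0.2012, 0.2005]
tcp_rot: [-179.9, 55.0, 86.8]
wrist_force: [0.2, -0.1, 0.0]
opening: 0.0599
grasp_force: 0.0
26.25 [ 0.6568 -0.2012  0.2005] [-179.91   55.05   86.77] q [  2.7  24.5  16.5  90.7 -54.6 100.5] F [ 0.2 -0.1  0. ] op 0.0599 g 0.0
193 0
[[144, 141, 138], [52, 48, 47], [66, 64, 61], [68, 65, 63], [81, 80, 77]]
```

Blade C is inside: the slot region matches the empty-slot reference. Now blade B.

```bash
python3 -m crank '[{"gripper":60,"travel":[-50,0,0],"twist":[0,0,0]},{"gripper":60,"travel":[-50,0,0],"twist":[0,0,0]},{"gripper":60,"travel":[0,0,0],"twist":[0,0.16,0]},{"gripper":60,"travel":[0,0,0],"twist":[0,0.16,0]},{"gripper":60,"travel":[0,0,0],"twist":[0,0.16,0]},{"gripper":60,"travel":[0,0,0],"twist":[0,0.16,0]},{"gripper":60,"travel":[0,0,0],"twist":[0,0.16,0]},{"gripper":60,"travel":[0,0,0],"twist":[0,0.16,0]},{"gripper":60,"travel":[0,-50,0],"twist":[0,0,0]},{"gripper":60,"travel":[0,-50,0],"twist":[0,0,0]},{"gripper":60,"travel":[0,-50,0],"twist":[0,0,0]},{"gripper":60,"travel":[0,-40,0],"twist":[0,0,0]}]'
python3 -c "
from h import *
chg()"
python3 -m crank '[{"gripper":60,"travel":[40,0,0],"twist":[0,0,-0.178]},{"gripper":60,"travel":[40,0,0],"twist":[0,0,-0.178]},{"gripper":60,"travel":[40,0,0],"twist":[0,0,-0.178]},{"gripper":60,"travel":[40,0,0],"twist":[0,0,-0.178]},{"gripper":60,"travel":[0,0,0],"twist":[0,0,-0.178]},{"gripper":60,"travel":[0,0,0],"twist":[0,0,-0.178]},{"gripper":60,"travel":[0,0,0],"twist":[0,0,-0.178]},{"gripper":60,"travel":[0,0,0],"twist":[0,0,-0.178]},{"gripper":60,"travel":[0,0,0],"twist":[0,0,-0.178]},{"gripper":60,"travel":[0,0,0],"twist":[0,0,0]}]'
python3 -c "
from h import *
go((.472,.1137,.1),(180,0,178.4))"
```

```text
time: 27.8
ee_pos: [0.462, -0.2472, 0.2828]
tcp_rot: [-180.0, 0.1, 86.7]
wrist_force: [-0.9, -0.2, 0.5]
opening: 0.0597
grasp_force: 0.0
{'A': 0, 'B': 0, 'F': 0, 'C': 1372, 'D': 1225}
time: 29.1
ee_pos: [0.4314, -0.094, 0.2827]
tcp_rot: [-179.9, -0.0, 178.4]
wrist_force: [-0.2, 0.2, -0.3]
opening: 0.06
grasp_force: 0.0
29.1 [ 0.4314 -0.094   0.2827] [-1.7995e+02 -4.0000e-02  1.7841e+02] q [-1.230e+01 -8.200e+00  3.000e+00  1.012e+02 -1.000e-01 -1.070e+01] F [-0.2  0.2 -0.3] op 0.06 g 0.0
travel now-frame [-35.  208.9 182.5] after-turn frame [-34.8 208.7 182.7] twist [-0.001 -0.001  0.   ]
```

```bash
python3 -m crank '[{"gripper":60,"travel":[-9,52,0],"twist":[0,0,0]},{"gripper":60,"travel":[-9,52,0],"twist":[0,0,0]},{"gripper":60,"travel":[-9,52,0],"twist":[0,0,0]},{"gripper":60,"travel":[-8,53,0],"twist":[0,0,0]},{"gripper":60,"travel":[0,0,50],"twist":[0,0,0]},{"gripper":60,"travel":[0,0,50],"twist":[0,0,0]},{"gripper":60,"travel":[0,0,50],"twist":[0,0,0]},{"gripper":60,"travel":[0,0,32],"twist":[0,0,0]},{"gripper":60,"travel":[0,0,0],"twist":[0,0,0]},{"gripper":60,"travel":[0,0,0],"twist":[0,0,0]}]'
python3 -c "
from h import *
go((.472,.1137,.002),(180,0,178.4));shot('scene','m.png',170,210,180,130,4)"
```

```text
time: 30.35
ee_pos: [0.4723, 0.114, 0.1019]
tcp_rot: [-180.0, 0.0, 178.4]
wrist_force: [0.5, 0.1, 0.3]
opening: 0.06
grasp_force: 0.0
30.35 [0.4723 0.114  0.1019] [-1.7998e+02  4.0000e-02  1.7837e+02] q [ 13.6  -4.4 -13.6  80.7  -0.   15.2] F [0.5 0.1 0.3] op 0.06 g 0.0
travel now-frame [ 0.4 -0.3 99.9] after-turn frame [ 0.3 -0.4 99.9] twist [-0.     0.001 -0.   ]
```

View pics/m.png

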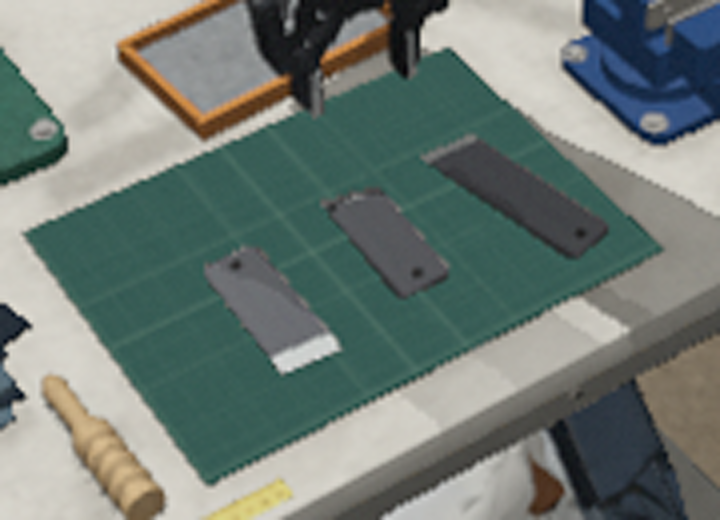

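All three mat blades lie as measured (A at crop (272,310), B at (388,243), full blade at (515,195)). The fingers are above B's far end.

```bash
python3 -m crank '[{"gripper":60,"travel":[0,0,40],"twist":[0,0,0]},{"gripper":60,"travel":[0,0,40],"twist":[0,0,0]},{"gripper":60,"travel":[0,0,13],"twist":[0,0,0]},{"gripper":60,"travel":[0,0,7],"twist":[0,0,0]},{"gripper":60,"travel":[0,0,0],"twist":[0,0,0]},{"gripper":60,"travel":[0,0,0],"twist":[0,0,0]}]'
python3 -m crank '[{"gripper":20,"travel":[0,0,0],"twist":[0,0,0]},{"gripper":20,"travel":[0,0,0],"twist":[0,0,0]},{"gripper":20,"travel":[0,0,0],"twist":[0,0,0]},{"gripper":20,"travel":[0,0,0],"twist":[0,0,0]},{"gripper":20,"travel":[0,0,0],"twist":[0,0,0]}]'
```

```text
time: 31.15
ee_pos: [0.4725, 0.114, 0.0017]
tcp_rot: [-180.0, 0.1, 178.5]
wrist_force: [-0.2, 0.5, -0.4]
opening: 0.06
grasp_force: 0.0
time: 31.78
ee_pos: [0.4725, 0.1141, 0.0019]
tcp_rot: [180.0, 0.1, 178.5]
wrist_force: [-1.3, 1.2, 8.7]
opening: 0.0375
grasp_force: 73.8
```

```bash
python3 -m crank '[{"gripper":20,"travel":[0,0,-20],"twist":[0,0,0]},{"gripper":20,"travel":[0,0,-50],"twist":[0,0,0]},{"gripper":20,"travel":[0,0,-60],"twist":[0,0,0]},{"gripper":20,"travel":[0,0,-60],"twist":[0,0,0]},{"gripper":20,"travel":[0,0,-60],"twist":[0,0,0]},{"gripper":20,"travel":[0,0,-60],"twist":[0,0,0]},{"gripper":20,"travel":[0,-50,0],"twist":[0,0,0]},{"gripper":20,"travel":[0,-50,0],"twist":[0,0,0]},{"gripper":20,"travel":[0,-50,0],"twist":[0,0,0]},{"gripper":20,"travel":[0,-50,0],"twist":[0,0,0]},{"gripper":20,"travel":[0,-50,0],"twist":[0,0,0]},{"gripper":20,"travel":[0,-50,0],"twist":[0,0,0]}]'
python3 -m crank '[{"gripper":20,"travel":[0,-50,0],"twist":[0,0,0]},{"gripper":20,"travel":[0,-50,0],"twist":[0,0,0]},{"gripper":20,"travel":[0,0,0],"twist":[0,0,0.178]},{"gripper":20,"travel":[0,0,0],"twist":[0,0,0.178]},{"gripper":20,"travel":[0,0,0],"twist":[0,0,0.178]},{"gripper":20,"travel":[0,0,0],"twist":[0,0,0.178]},{"gripper":20,"travel":[0,0,0],"twist":[0,0,0.178]},{"gripper":20,"travel":[0,0,0],"twist":[0,0,0.178]},{"gripper":20,"travel":[0,0,0],"twist":[0,0,0.178]},{"gripper":20,"travel":[0,0,0],"twist":[0,0,0.178]},{"gripper":20,"travel":[0,0,0],"twist":[0,0,0.178]},{"gripper":20,"travel":[0,0,0],"twist":[0,0,0]}]'
python3 -c "
from h import *
go((.650,-.29,.305),(180,0,86.6));shot('top','n.png',310,100,200,180,3);chg('raw_n.png')"
```

```text
time: 33.28
ee_pos: [0.4636, -0.1875, 0.3109]
tcp_rot: [-180.0, -0.0, 178.5]
wrist_force: [0.1, 0.2, -1.2]
opening: 0.0375
grasp_force: 70.4
time: 34.78
ee_pos: [0.4613, -0.2858, 0.3108]
tcp_rot: [-180.0, 0.0, 86.8]
wrist_force: [0.5, 0.1, -1.0]
opening: 0.0372
grasp_force: 70.5
34.77 [ 0.4613 -0.2858  0.3108] [-1.7995e+02  5.0000e-02  8.6760e+01] q [-3.170e+01  6.700e+00  2.090e+01  1.043e+02 -1.000e-01  6.150e+01] F [ 0.5  0.1 -1. ] op 0.0372 g 70.5
travel now-frame [  6.5 188.7   5.6] after-turn frame [  7.  188.6   5.8] twist [-0.001  0.001  0.003]
{'A': 0, 'B': 430, 'F': 0, 'C': 1043, 'D': 1452}
```

View pics/n.png

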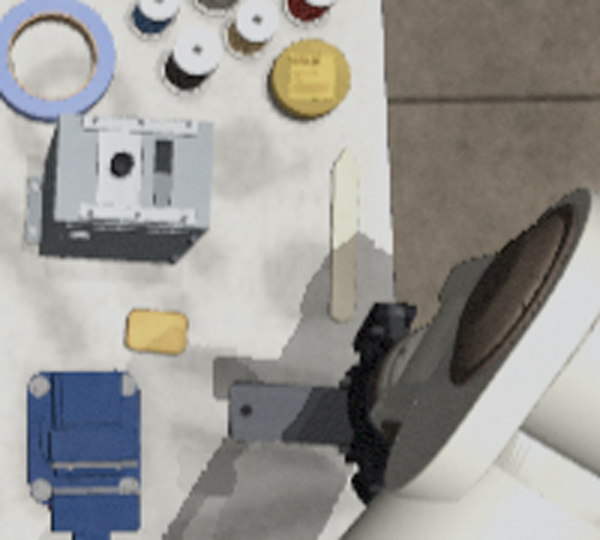

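Blade B is held with its butt end at crop (230,412). The safe is open and the loose tools have not moved.

```bash
python3 -c "
from h import *
t=at('top',230.5/3-.5+310,412.5/3-.5+100,.314);print(t,np.linalg.norm(t[:2]-[.4613,-.2858]))"
python3 -m crank '[{"gripper":20,"travel":[0,47,0],"twist":[0,0,0]},{"gripper":20,"travel":[0,47,0],"twist":[0,0,0]},{"gripper":20,"travel":[0,47,0],"twist":[0,0,0]},{"gripper":20,"travel":[0,47,0],"twist":[0,0,0]},{"gripper":20,"travel":[0,0,0],"twist":[0,-0.16,0]},{"gripper":20,"travel":[0,0,0],"twist":[0,-0.16,0]},{"gripper":20,"travel":[0,0,0],"twist":[0,-0.16,0]},{"gripper":20,"travel":[0,0,0],"twist":[0,-0.16,0]},{"gripper":20,"travel":[0,0,0],"twist":[0,-0.16,0]},{"gripper":20,"travel":[0,0,0],"twist":[0,-0.16,0]},{"gripper":20,"travel":[0,0,0],"twist":[0,0,0]},{"gripper":20,"travel":[0,0,0],"twist":[0,0,0]}]'
python3 -c "
from h import *
go(*ins(110))"
```

```text
[ 0.46440159 -0.20206521  0.314     ] 0.08379221429902386
time: 36.33
ee_pos: [0.6428, -0.2969, 0.3119]
tcp_rot: [-179.9, 54.9, 86.8]
wrist_force: [0.1, -0.6, 0.1]
opening: 0.037
grasp_force: 70.7
36.33 [ 0.6428 -0.2969  0.3119] [-179.87   54.86   86.84] q [ -5.6  18.7  21.6  89.7 -54.8  86. ] F [ 0.1 -0.6  0.1] op 0.037 g 70.7
travel now-frame [ 66.    9.  -15.2] after-turn frame [ 66.    8.8 -15.3] twist [ 0.001 -0.002  0.002]
```

```bash
python3 -m crank '[{"gripper":20,"travel":[0,9,-15],"twist":[0,-0.002,0.002]},{"gripper":20,"travel":[30,0,0],"twist":[0,0,0]},{"gripper":20,"travel":[36,0,0],"twist":[0,0,0]},{"gripper":20,"travel":[0,0,0],"twist":[0,0,0]},{"gripper":20,"travel":[0,0,0],"twist":[0,0,0]},{"gripper":20,"travel":[0,0,0],"twist":[0,0,0]}]' >/dev/null
python3 -c "
from h import *
go(*ins(110))"
python3 -m crank '[{"gripper":20,"travel":[10,0,0],"twist":[0,0,0]},{"gripper":20,"travel":[10,0,0],"twist":[0,0,0]},{"gripper":20,"travel":[0,0,0],"twist":[0,0,0]},{"gripper":20,"travel":[0,0,0],"twist":[0,0,0]}]'>/dev/null
python3 -c "
from h import *
go(*ins(90))"
```

```text
37.08 [ 0.6548 -0.2483  0.2676] [179.66  55.13  86.29] q [ -1.3  21.8  20.6  91.6 -55.1  93.8] F [ 0.9 -0.6 -1.3] op 0.0375 g 70.7
travel now-frame [ 1.5 -0.3 -0.4] after-turn frame [ 1.5 -0.3 -0.4] twist [ 0.001  0.002 -0.003]
37.58 [ 0.6554 -0.2357  0.2492] [179.95  55.17  86.61] q [ -0.2  22.4  19.3  91.4 -55.   95.5] F [-0.3 -0.4 -0.8] op 0.0373 g 70.7
travel now-frame [-0.8 -0.2 -0.7] after-turn frame [-0.8 -0.2 -0.7] twist [0.001 0.003 0.   ]
```

```bash
python3 -m crank '[{"gripper":20,"travel":[5,0,-0.6],"twist":[0,0.003,0]},{"gripper":20,"travel":[5,0,0],"twist":[0,0,0]},{"gripper":20,"travel":[5,0,0],"twist":[0,0,0]},{"gripper":20,"travel":[0,0,0],"twist":[0,0,0]},{"gripper":20,"travel":[0,0,0],"twist":[0,0,0]}]'>/dev/null
python3 -c "
from h import *
go(*ins(26))"
python3 -m crank '[{"gripper":20,"travel":[5,0,0],"twist":[0,0,0]},{"gripper":20,"travel":[5,0,0],"twist":[0,0,0]},{"gripper":20,"travel":[5,0,0],"twist":[0,0,0]},{"gripper":20,"travel":[0,0,0],"twist":[0,0,0]},{"gripper":20,"travel":[0,0,0],"twist":[0,0,0]}]' > /dev/null
python3 -c "
from h import *
go(*ins(26))"
```

```text
38.2 [ 0.6559 -0.2268  0.2373] [179.93  54.99  86.58] q [  0.5  22.9  18.6  91.2 -54.8  96.8] F [ 0.6  0.2 -0.9] op 0.0373 g 70.7
travel now-frame [48.4 -0.1 -0.2] after-turn frame [48.4 -0.1 -0.2] twist [ 0.001 -0.    -0.   ]
38.83 [ 0.6564 -0.2182  0.225 ] [179.93  54.99  86.57] q [  1.3  23.4  17.9  91.1 -54.7  98. ] F [-0.   0.  -1.5] op 0.0373 g 70.7
travel now-frame [33.4 -0.2 -0.2] after-turn frame [33.4 -0.1 -0.2] twist [ 0.001 -0.    -0.   ]
```

```bash
python3 -m crank '[{"gripper":20,"travel":[9,0,0],"twist":[0,0,0]},{"gripper":20,"travel":[9,0,0],"twist":[0,0,0]},{"gripper":20,"travel":[8,0,0],"twist":[0,0,0]},{"gripper":20,"travel":[7,0,0],"twist":[0,0,0]},{"gripper":20,"travel":[0,0,0],"twist":[0,0,0]},{"gripper":20,"travel":[0,0,0],"twist":[0,0,0]}]'
python3 -m crank '[{"gripper":60,"travel":[0,0,0],"twist":[0,0,0]},{"gripper":60,"travel":[0,0,0],"twist":[0,0,0]},{"gripper":60,"travel":[0,0,0],"twist":[0,0,0]},{"gripper":60,"travel":[0,0,0],"twist":[0,0,0]},{"gripper":60,"travel":[0,0,0],"twist":[0,0,0]},{"gripper":60,"travel":[0,0,0],"twist":[0,0,0]}]'
cat >> h.py <<'E'
def slotchk(fn):
    st();shot('top',fn,310,100,120,110,5)
    a=cv2.imread('pics/j.png').astype(int);b=cv2.imread('pics/'+fn).astype(int)
    d=np.abs(a-b).max(2)
    print((d[220:340,240:340]>40).sum(), (d[200:400,340:450]>40).sum())
E
python3 -c "
from h import *
slotchk('o.png')"
```

```text
time: 39.58
ee_pos: [0.6576, -0.1994, 0.1982]
tcp_rot: [179.9, 55.0, 86.5]
wrist_force: [-0.1, 0.0, -0.9]
opening: 0.037
grasp_force: 70.7
time: 40.33
ee_pos: [0.6575, -0.1993, 0.198]
tcp_rot: [179.9, 55.0, 86.6]
wrist_force: [-0.1, -0.8, -0.3]
opening: 0.0602
grasp_force: 0.0
40.33 [ 0.6575 -0.1993  0.198 ] [179.93  54.99  86.57] q [  2.9  24.7  16.5  90.7 -54.5 100.8] F [-0.1 -0.8 -0.3] op 0.0602 g 0.0
961 0
```

```bash
python3 -m crank '[{"gripper":60,"travel":[-50,0,0],"twist":[0,0,0]},{"gripper":60,"travel":[-50,0,0],"twist":[0,0,0]},{"gripper":60,"travel":[0,0,0],"twist":[0,0.16,0]},{"gripper":60,"travel":[0,0,0],"twist":[0,0.16,0]},{"gripper":60,"travel":[0,0,0],"twist":[0,0.16,0]},{"gripper":60,"travel":[0,0,0],"twist":[0,0.16,0]},{"gripper":60,"travel":[0,0,0],"twist":[0,0.16,0]},{"gripper":60,"travel":[0,0,0],"twist":[0,0.16,0]},{"gripper":60,"travel":[0,-50,0],"twist":[0,0,0]},{"gripper":60,"travel":[0,-50,0],"twist":[0,0,0]},{"gripper":60,"travel":[0,-50,0],"twist":[0,0,0]},{"gripper":60,"travel":[0,-40,0],"twist":[0,0,0]}]' >/dev/null
python3 -c "
from h import *
chg()
im=cv2.cvtColor(bot.camera('top'),cv2.COLOR_RGB2BGR)[125:180,330:400]
cv2.imwrite('pics/slot_a.png',im); ref=cv2.imread('pics/raw_d.png')[125:180,330:400]
print('safe diff',(np.abs(im.astype(int)-ref).max(2)>50).sum())
print('lever knob',at('top',148,172,.455))"
python3 -m crank '[{"gripper":60,"travel":[40,0,0],"twist":[0,0,-0.178]},{"gripper":60,"travel":[40,0,0],"twist":[0,0,-0.178]},{"gripper":60,"travel":[40,0,0],"twist":[0,0,-0.178]},{"gripper":60,"travel":[40,0,0],"twist":[0,0,-0.178]},{"gripper":60,"travel":[0,0,0],"twist":[0,0,-0.178]},{"gripper":60,"travel":[0,0,0],"twist":[0,0,-0.178]},{"gripper":60,"travel":[0,0,0],"twist":[0,0,-0.178]},{"gripper":60,"travel":[0,0,0],"twist":[0,0,-0.178]},{"gripper":60,"travel":[0,0,0],"twist":[0,0,-0.178]},{"gripper":60,"travel":[0,0,0],"twist":[0,0,-0.03]},{"gripper":60,"travel":[0,0,0],"twist":[0,0,0]}]' > /dev/null
python3 -c "
from h import *
go((.4614,.2102,.1),(180,0,180))"
```

```text
{'A': 0, 'B': 439, 'F': 0, 'C': 1376, 'D': 1203}
safe diff 29
lever knob [0.58063555 0.24721244 0.455     ]
43.35 [ 0.4323 -0.0919  0.2798] [1.7999e+02 5.0000e-02 1.7997e+02] q [-12.   -8.4   2.5 100.8   0.  -12. ] F [0.4 0.1 0.2] op 0.0603 g 0.0
travel now-frame [-28.8 302.1 179.8] after-turn frame [-29.1 302.1 179.8] twist [ 0.     0.001 -0.001]
```

```bash
python3 -m crank '[{"gripper":60,"travel":[-10,50,0],"twist":[0,0,0]},{"gripper":60,"travel":[-10,50,20],"twist":[0,0,0]},{"gripper":60,"travel":[-9,30,45],"twist":[0,0,0]},{"gripper":60,"travel":[0,30,45],"twist":[0,0,0]},{"gripper":60,"travel":[0,30,45],"twist":[0,0,0]},{"gripper":60,"travel":[0,50,25],"twist":[0,0,0]},{"gripper":60,"travel":[0,50,0],"twist":[0,0,0]},{"gripper":60,"travel":[0,12,0],"twist":[0,0,0]},{"gripper":60,"travel":[0,0,0],"twist":[0,0,0]},{"gripper":60,"travel":[0,0,0],"twist":[0,0,0]}]' > /dev/null
python3 -c "
from h import *
go((.4614,.2102,.002),(180,0,180))"
```

```text
44.6 [0.4606 0.2092 0.1001] [ 1.8000e+02  6.0000e-02 -1.7997e+02] q [ 24.4  -1.6 -11.2  80.4  -0.   24.4] F [-0.1 -0.2  0.4] op 0.0599 g 0.0
travel now-frame [-0.7  1.  98.1] after-turn frame [-0.8  1.  98.1] twist [0.    0.001 0.001]
```

```bash
python3 -m crank '[{"gripper":60,"travel":[-0.7,1,40],"twist":[0,0,0]},{"gripper":60,"travel":[0,0,38],"twist":[0,0,0]},{"gripper":60,"travel":[0,0,13],"twist":[0,0,0]},{"gripper":60,"travel":[0,0,7],"twist":[0,0,0]},{"gripper":60,"travel":[0,0,0],"twist":[0,0,0]},{"gripper":60,"travel":[0,0,0],"twist":[0,0,0]},{"gripper":20,"travel":[0,0,0],"twist":[0,0,0]},{"gripper":20,"travel":[0,0,0],"twist":[0,0,0]},{"gripper":20,"travel":[0,0,0],"twist":[0,0,0]},{"gripper":20,"travel":[0,0,0],"twist":[0,0,0]},{"gripper":20,"travel":[0,0,0],"twist":[0,0,0]}]'
```

```text
time: 45.98
ee_pos: [0.4617, 0.2114, 0.0032]
tcp_rot: [180.0, 0.1, -179.9]
wrist_force: [-2.3, -1.5, 8.9]
opening: 0.0371
grasp_force: 69.1
```

```bash
python3 -m crank '[{"gripper":20,"travel":[0,0,-20],"twist":[0,0,0]},{"gripper":20,"travel":[0,0,-50],"twist":[0,0,0]},{"gripper":20,"travel":[0,-40,-30],"twist":[0,0,0]},{"gripper":20,"travel":[0,-40,-30],"twist":[0,0,0]},{"gripper":20,"travel":[0,-30,-50],"twist":[0,0,0]},{"gripper":20,"travel":[0,-30,-50],"twist":[0,0,0]},{"gripper":20,"travel":[0,-30,-50],"twist":[0,0,0]},{"gripper":20,"travel":[0,-30,-30],"twist":[0,0,0]},{"gripper":20,"travel":[0,-50,0],"twist":[0,0,0]},{"gripper":20,"travel":[0,-50,0],"twist":[0,0,0]},{"gripper":20,"travel":[0,-50,0],"twist":[0,0,0]},{"gripper":20,"travel":[0,-50,0],"twist":[0,0,0]}]'
python3 -m crank '[{"gripper":20,"travel":[0,-50,0],"twist":[0,0,0]},{"gripper":20,"travel":[0,-46,0],"twist":[0,0,0]},{"gripper":20,"travel":[0,0,0],"twist":[0,0,0.181]},{"gripper":20,"travel":[0,0,0],"twist":[0,0,0.181]},{"gripper":20,"travel":[0,0,0],"twist":[0,0,0.181]},{"gripper":20,"travel":[0,0,0],"twist":[0,0,0.181]},{"gripper":20,"travel":[0,0,0],"twist":[0,0,0.181]},{"gripper":20,"travel":[0,0,0],"twist":[0,0,0.181]},{"gripper":20,"travel":[0,0,0],"twist":[0,0,0.181]},{"gripper":20,"travel":[0,0,0],"twist":[0,0,0.181]},{"gripper":20,"travel":[0,0,0],"twist":[0,0,0.181]},{"gripper":20,"travel":[0,0,0],"twist":[0,0,0]}]'
python3 -c "
from h import *
go((.655,-.29,.305),(180,0,86.6));shot('top','p.png',310,100,200,180,3);chg('raw_p.png')
b=cv2.imread('pics/raw_p.png')[228:250,378:420].astype(int)
g=b.mean(2); 
for r in g[::4]: print(r.astype(int)[::2].tolist())"
```

```text
time: 47.48
ee_pos: [0.4617, -0.1904, 0.312]
tcp_rot: [180.0, 0.1, -179.9]
wrist_force: [0.2, 0.8, -0.7]
opening: 0.0366
grasp_force: 70.6
time: 48.98
ee_pos: [0.4621, -0.2848, 0.3118]
tcp_rot: [180.0, -0.0, 86.9]
wrist_force: [-0.1, -1.0, -1.4]
opening: 0.0363
grasp_force: 70.6
48.98 [ 0.4621 -0.2848  0.3118] [ 1.7996e+02 -1.0000e-02  8.6880e+01] q [-31.7   6.7  21.1 104.4   0.   61.5] F [-0.1 -1.  -1.4] op 0.0363 g 70.6
travel now-frame [  5.4 192.8   6.9] after-turn frame [  6.3 192.8   6.8] twist [ 0.001 -0.     0.005]
{'A': 474, 'B': 434, 'F': 0, 'C': 1023, 'D': 1429}
[186, 180, 117, 115, 144, 172, 174, 139, 105, 106, 112, 110, 118, 115, 116, 117, 118, 121, 112, 113, 106]
[195, 123, 123, 122, 169, 182, 181, 108, 106, 107, 106, 106, 108, 105, 106, 108, 106, 64, 61, 54, 46]
[194, 194, 197, 197, 181, 182, 181, 108, 109, 109, 107, 104, 107, 107, 106, 106, 90, 63, 54, 52, 49]
[189, 190, 191, 189, 182, 182, 177, 107, 107, 108, 106, 107, 109, 103, 100, 61, 65, 52, 48, 50, 53]
[169, 175, 175, 177, 183, 184, 175, 106, 105, 104, 104, 104, 103, 60, 64, 60, 53, 52, 49, 55, 50]
[169, 167, 164, 105, 103, 104, 102, 103, 113, 105, 114, 114, 113, 100, 107, 107, 96, 100, 110, 110, 107]
```

Blade A is held, and its bevel end (column about 386) sits where B's end sat, so the offset is the same.

```bash
python3 -m crank '[{"gripper":20,"travel":[0,48,0],"twist":[0,0,0]},{"gripper":20,"travel":[0,48,0],"twist":[0,0,0]},{"gripper":20,"travel":[0,48,0],"twist":[0,0,0]},{"gripper":20,"travel":[0,48,0],"twist":[0,0,0.005]},{"gripper":20,"travel":[0,0,0],"twist":[0,-0.16,0]},{"gripper":20,"travel":[0,0,0],"twist":[0,-0.16,0]},{"gripper":20,"travel":[0,0,0],"twist":[0,-0.16,0]},{"gripper":20,"travel":[0,0,0],"twist":[0,-0.16,0]},{"gripper":20,"travel":[0,0,0],"twist":[0,-0.16,0]},{"gripper":20,"travel":[0,0,0],"twist":[0,-0.16,0]},{"gripper":20,"travel":[0,0,0],"twist":[0,0,0]},{"gripper":20,"travel":[0,0,0],"twist":[0,0,0]}]'
python3 -c "
from h import *
go(*ins(110))"
```

```text
time: 50.52
ee_pos: [0.6449, -0.2958, 0.3137]
tcp_rot: [180.0, 54.8, 86.6]
wrist_force: [-0.7, 0.2, -0.9]
opening: 0.0368
grasp_force: 70.9
50.52 [ 0.6449 -0.2958  0.3137] [179.98  54.8   86.6 ] q [ -5.5  19.2  22.4  90.2 -54.7  86.3] F [-0.7  0.2 -0.9] op 0.0368 g 70.9
travel now-frame [ 66.9   6.8 -13.1] after-turn frame [ 66.8   6.8 -13.4] twist [ 0.    -0.003 -0.   ]
```

```bash
python3 -m crank '[{"gripper":20,"travel":[0,7,-13.3],"twist":[0,-0.003,0]},{"gripper":20,"travel":[30,0,0],"twist":[0,0,0]},{"gripper":20,"travel":[36,0,0],"twist":[0,0,0]},{"gripper":20,"travel":[0,0,0],"twist":[0,0,0]},{"gripper":20,"travel":[0,0,0],"twist":[0,0,0]},{"gripper":20,"travel":[0,0,0],"twist":[0,0,0]}]' >/dev/null
python3 -c "
from h import *
go(*ins(110))"
python3 -m crank '[{"gripper":20,"travel":[10,0,0],"twist":[0,0,0]},{"gripper":20,"travel":[10,0,0],"twist":[0,0,0]},{"gripper":20,"travel":[0,0,0],"twist":[0,0,0]},{"gripper":20,"travel":[0,0,0],"twist":[0,0,0]}]'>/dev/null
python3 -c "
from h import *
go(*ins(90))"
```

```text
51.27 [ 0.6548 -0.2486  0.2685] [179.67  55.13  86.24] q [ -1.3  21.9  20.7  91.8 -55.1  93.8] F [ 1.  -0.9 -1.1] op 0.0368 g 70.8
travel now-frame [ 2.4 -0.3 -0.2] after-turn frame [ 2.4 -0.3 -0.2] twist [ 0.001  0.002 -0.004]
51.77 [ 0.6554 -0.236   0.2499] [179.97  55.16  86.57] q [ -0.2  22.5  19.5  91.5 -55.   95.6] F [-0.1  0.6 -1.6] op 0.0369 g 70.9
travel now-frame [-0.  -0.2 -0.5] after-turn frame [-0.  -0.2 -0.5] twist [ 0.     0.003 -0.   ]
```

```bash
python3 -m crank '[{"gripper":20,"travel":[5,0,-0.5],"twist":[0,0.003,0]},{"gripper":20,"travel":[5,0,0],"twist":[0,0,0]},{"gripper":20,"travel":[5,0,0],"twist":[0,0,0]},{"gripper":20,"travel":[0,0,0],"twist":[0,0,0]},{"gripper":20,"travel":[0,0,0],"twist":[0,0,0]}]'>/dev/null
python3 -c "
from h import *
go(*ins(26))"
python3 -m crank '[{"gripper":20,"travel":[5,0,0],"twist":[0,0,0]},{"gripper":20,"travel":[5,0,0],"twist":[0,0,0]},{"gripper":20,"travel":[5,0,0],"twist":[0,0,0]},{"gripper":20,"travel":[0,0,0],"twist":[0,0,0]},{"gripper":20,"travel":[0,0,0],"twist":[0,0,0]}]' > /dev/null
python3 -c "
from h import *
go(*ins(26))"
```

```text
52.4 [ 0.656  -0.2272  0.2382] [179.92  54.99  86.51] q [  0.5  22.9  18.8  91.4 -54.8  96.8] F [ 0.2 -0.8 -1.4] op 0.0367 g 70.9
travel now-frame [49.3 -0.2 -0. ] after-turn frame [49.3 -0.2 -0. ] twist [ 0.    -0.    -0.001]
53.02 [ 0.6565 -0.2186  0.2259] [179.93  54.99  86.52] q [  1.2  23.4  18.1  91.2 -54.7  98.1] F [-0.2 -1.1 -1.5] op 0.0369 g 70.9
travel now-frame [34.3 -0.2  0. ] after-turn frame [34.3 -0.2  0. ] twist [ 0.    -0.    -0.001]
```

```bash
python3 -m crank '[{"gripper":20,"travel":[9,0,0],"twist":[0,0,0]},{"gripper":20,"travel":[9,0,0],"twist":[0,0,0]},{"gripper":20,"travel":[9,0,0],"twist":[0,0,0]},{"gripper":20,"travel":[7,0,0],"twist":[0,0,0]},{"gripper":20,"travel":[0,0,0],"twist":[0,0,0]},{"gripper":20,"travel":[0,0,0],"twist":[0,0,0]}]'
python3 -m crank '[{"gripper":60,"travel":[0,0,0],"twist":[0,0,0]},{"gripper":60,"travel":[0,0,0],"twist":[0,0,0]},{"gripper":60,"travel":[0,0,0],"twist":[0,0,0]},{"gripper":60,"travel":[0,0,0],"twist":[0,0,0]},{"gripper":60,"travel":[0,0,0],"twist":[0,0,0]},{"gripper":60,"travel":[0,0,0],"twist":[0,0,0]}]' >/dev/null
python3 -c "
from h import *
slotchk('q.png')"
python3 -m crank '[{"gripper":60,"travel":[-50,0,0],"twist":[0,0,0]},{"gripper":60,"travel":[-50,0,0],"twist":[0,0,0]},{"gripper":60,"travel":[0,0,0],"twist":[0,0.16,0]},{"gripper":60,"travel":[0,0,0],"twist":[0,0.16,0]},{"gripper":60,"travel":[0,0,0],"twist":[0,0.16,0]},{"gripper":60,"travel":[0,0,0],"twist":[0,0.16,0]},{"gripper":60,"travel":[0,0,0],"twist":[0,0.16,0]},{"gripper":60,"travel":[0,0,0],"twist":[0,0.16,0]},{"gripper":60,"travel":[0,-50,0],"twist":[0,0,0]},{"gripper":60,"travel":[0,-50,0],"twist":[0,0,0]},{"gripper":60,"travel":[0,-50,0],"twist":[0,0,0]},{"gripper":60,"travel":[0,-40,0],"twist":[0,0,0]}]' >/dev/null
python3 -c "
from h import *
im=cv2.cvtColor(bot.camera('top'),cv2.COLOR_RGB2BGR);cv2.imwrite('pics/raw_r.png',im);chg('raw_r.png')
ref=cv2.imread('pics/raw_d.png')
print('safe diff',(np.abs(im.astype(int)-ref)[125:180,330:400].max(2)>50).sum())
go((.4236,.0197,.15),(180,0,191.3))"
```

```text
time: 53.78
ee_pos: [0.6577, -0.1992, 0.1982]
tcp_rot: [179.9, 55.0, 86.5]
wrist_force: [0.4, 0.6, -0.6]
opening: 0.0368
grasp_force: 70.9
54.52 [ 0.6577 -0.1991  0.198 ] [179.92  54.99  86.51] q [  2.9  24.8  16.6  90.8 -54.5 100.9] F [ 0.  -0.3 -0.3] op 0.0599 g 0.0
1088 0
{'A': 477, 'B': 440, 'F': 0, 'C': 1379, 'D': 1204}
safe diff 33
56.12 [ 0.4592 -0.2445  0.2811] [1.7999e+02 2.0000e-02 8.6520e+01] q [-28.    2.3  12.8 100.5  -0.   65.5] F [ 3.4 -2.2  2.9] op 0.0602 g 0.0
travel now-frame [261.6 -51.6 130.9] after-turn frame [-16.8 266.1 131.1] twist [-0.     0.    -1.829]
```

All four worn blades are in: the safe view matches the empty-slot reference, and the full blade has not moved. Now the full blade.

```bash
python3 -m crank '[{"gripper":60,"travel":[50,-10,0],"twist":[0,0,0]},{"gripper":60,"travel":[50,-10,0],"twist":[0,0,0]},{"gripper":60,"travel":[50,-10,0],"twist":[0,0,0]},{"gripper":60,"travel":[0,0,0],"twist":[0,0,0.164]},{"gripper":60,"travel":[0,0,0],"twist":[0,0,0.164]},{"gripper":60,"travel":[0,0,0],"twist":[0,0,0.164]},{"gripper":60,"travel":[0,0,0],"twist":[0,0,0.164]},{"gripper":60,"travel":[0,0,0],"twist":[0,0,0.164]},{"gripper":60,"travel":[0,0,0],"twist":[0,0,0.164]},{"gripper":60,"travel":[0,0,0],"twist":[0,0,0.164]},{"gripper":60,"travel":[0,0,0],"twist":[0,0,0.164]},{"gripper":60,"travel":[0,0,0],"twist":[0,0,0]}]' >/dev/null
python3 -c "
from h import *
go((.4236,.0197,.1),(180,0,11.3))"
```

```text
57.62 [ 0.4435 -0.0935  0.2799] [ 1.7999e+02 -5.0000e-02  1.1470e+01] q [-11.9  -6.9   3.9 100.7   0.  156.6] F [ 0.  -0.4  0.1] op 0.0597 g 0.0
travel now-frame [   2.8 -114.9  179.9] after-turn frame [   2.7 -114.9  179.9] twist [ 0.    -0.001  0.003]
```

```bash
python3 -m crank '[{"gripper":60,"travel":[3,-40,0],"twist":[0,0,0.003]},{"gripper":60,"travel":[0,-40,0],"twist":[0,0,0]},{"gripper":60,"travel":[0,-35,0],"twist":[0,0,0]},{"gripper":60,"travel":[0,0,45],"twist":[0,0,0]},{"gripper":60,"travel":[0,0,45],"twist":[0,0,0]},{"gripper":60,"travel":[0,0,45],"twist":[0,0,0]},{"gripper":60,"travel":[0,0,45],"twist":[0,0,0]},{"gripper":60,"travel":[0,0,45],"twist":[0,0,0]},{"gripper":60,"travel":[0,0,40],"twist":[0,0,0]},{"gripper":60,"travel":[0,0,0],"twist":[0,0,0]},{"gripper":60,"travel":[0,0,0],"twist":[0,0,0]}]' >/dev/null
python3 -c "
from h import *
go((.4236,.0197,.0025),(180,0,11.3))"
```

```text
59.0 [0.425  0.02   0.0164] [ 1.7999e+02 -1.4000e-01  1.1330e+01] q [  2.7 -11.  -29.1  71.8   0.  171.4] F [ 0.  -0.1  0.8] op 0.0601 g 0.0
travel now-frame [-1.4 -0.  13.9] after-turn frame [-1.4 -0.  13.9] twist [ 0.    -0.002  0.   ]
```

```bash
python3 -m crank '[{"gripper":60,"travel":[-1,0,8],"twist":[0,0,0]},{"gripper":60,"travel":[0,0,6],"twist":[0,0,0]},{"gripper":60,"travel":[0,0,0],"twist":[0,0,0]},{"gripper":60,"travel":[0,0,0],"twist":[0,0,0]},{"gripper":20,"travel":[0,0,0],"twist":[0,0,0]},{"gripper":20,"travel":[0,0,0],"twist":[0,0,0]},{"gripper":20,"travel":[0,0,0],"twist":[0,0,0]},{"gripper":20,"travel":[0,0,0],"twist":[0,0,0]},{"gripper":20,"travel":[0,0,0],"twist":[0,0,0]}]'
python3 -m crank '[{"gripper":20,"travel":[0,0,-20],"twist":[0,0,0]},{"gripper":20,"travel":[0,0,-50],"twist":[0,0,0]},{"gripper":20,"travel":[0,0,-50],"twist":[0,0,0]},{"gripper":20,"travel":[0,0,0],"twist":[0,0,-0.179]},{"gripper":20,"travel":[0,0,0],"twist":[0,0,-0.179]},{"gripper":20,"travel":[0,0,0],"twist":[0,0,-0.179]},{"gripper":20,"travel":[0,0,0],"twist":[0,0,-0.179]},{"gripper":20,"travel":[0,0,0],"twist":[0,0,-0.179]},{"gripper":20,"travel":[0,0,0],"twist":[0,0,-0.179]},{"gripper":20,"travel":[0,0,0],"twist":[0,0,-0.179]},{"gripper":20,"travel":[0,0,0],"twist":[0,0,-0.179]},{"gripper":20,"travel":[0,0,0],"twist":[0,0,0]}]'
python3 -c "
from h import *
go((.6511,.0772,.1),(180,0,93.4))"
```

```text
time: 60.12
ee_pos: [0.4238, 0.0198, 0.0018]
tcp_rot: [180.0, -0.1, 11.2]
wrist_force: [-0.9, -0.2, 7.7]
opening: 0.0373
grasp_force: 74.2
time: 61.62
ee_pos: [0.423, 0.0197, 0.1206]
tcp_rot: [180.0, -0.0, 93.2]
wrist_force: [-0.3, 0.2, -1.5]
opening: 0.0369
grasp_force: 70.8
61.62 [0.423  0.0197 0.1206] [ 1.7998e+02 -1.0000e-02  9.3210e+01] q [  2.7 -13.3 -19.3  83.9   0.   89.4] F [-0.3  0.2 -1.5] op 0.0369 g 70.8
travel now-frame [ 44.6 231.   20.7] after-turn frame [ 43.9 231.2  20.6] twist [ 0.    -0.    -0.003]
```

```bash
python3 -m crank '[{"gripper":20,"travel":[9,46,0],"twist":[0,0,0]},{"gripper":20,"travel":[9,46,0],"twist":[0,0,0]},{"gripper":20,"travel":[9,46,0],"twist":[0,0,0]},{"gripper":20,"travel":[9,46,0],"twist":[0,0,0]},{"gripper":20,"travel":[8,47,0],"twist":[0,0,0]},{"gripper":20,"travel":[0,0,30],"twist":[0,0,0]},{"gripper":20,"travel":[0,0,40],"twist":[0,0,0]},{"gripper":20,"travel":[0,0,20],"twist":[0,0,0]},{"gripper":20,"travel":[0,0,0],"twist":[0,0,0]},{"gripper":20,"travel":[0,0,0],"twist":[0,0,0]},{"gripper":20,"travel":[0,0,0],"twist":[0,0,0]}]'
python3 -c "
from h import *
go((.6511,.0772,.0065),(180,0,93.4))"
```

```text
time: 63.0
ee_pos: [0.6522, 0.077, 0.033]
tcp_rot: [179.8, -0.0, 93.3]
wrist_force: [0.1, -0.3, -1.9]
opening: 0.0373
grasp_force: 71.0
63.0 [0.6522 0.077  0.033 ] [ 1.7979e+02 -2.0000e-02  9.3250e+01] q [ 6.7 20.   5.7 75.6  0.  93.5] F [ 0.1 -0.3 -1.9] op 0.0373 g 71.0
travel now-frame [ 0.3 -1.2 26.4] after-turn frame [ 0.3 -1.1 26.5] twist [ 0.004 -0.    -0.003]
```

```bash
python3 -m crank '[{"gripper":20,"travel":[0,-1,12],"twist":[0.003,0,0]},{"gripper":20,"travel":[0,0,9],"twist":[0,0,0]},{"gripper":20,"travel":[0,0,3],"twist":[0,0,0]},{"gripper":20,"travel":[0,0,2],"twist":[0,0,0]},{"gripper":20,"travel":[0,0,0],"twist":[0,0,0]},{"gripper":20,"travel":[0,0,0],"twist":[0,0,0]}]'
python3 -m crank '[{"gripper":46,"travel":[0,0,0],"twist":[0,0,0]},{"gripper":46,"travel":[0,0,0],"twist":[0,0,0]},{"gripper":46,"travel":[0,0,0],"twist":[0,0,0]},{"gripper":46,"travel":[0,0,-40],"twist":[0,0,0]},{"gripper":46,"travel":[0,0,-50],"twist":[0,0,0]},{"gripper":46,"travel":[0,-50,-50],"twist":[0,0,0]},{"gripper":46,"travel":[0,-50,-20],"twist":[0,0,0]},{"gripper":46,"travel":[0,-50,-60],"twist":[0,0,0]},{"gripper":46,"travel":[-50,-50,-30],"twist":[0,0,0]},{"gripper":46,"travel":[-60,0,0],"twist":[0,0,0]},{"gripper":46,"travel":[-50,0,0],"twist":[0,0,0]},{"gripper":46,"travel":[0,0,0],"twist":[0,0,0]}]'
python3 -c "
from h import *
st();im=cv2.cvtColor(bot.camera('top'),cv2.COLOR_RGB2BGR);cv2.imwrite('pics/raw_s.png',im)
g=im[140:210,215:300].astype(int);m=g.mean(2)
a=cv2.imread('pics/top0.png')[140:210,215:300].astype(int)
d=(np.abs(g-a).max(2)>30).astype(np.uint8)
n,l,s,c=cv2.connectedComponentsWithStats(d);i=1+s[1:,4].argmax();print(s[i],c[i]+[215,140])
print(at('top',*(c[i]+[215,140]),.011),cv2.minAreaRect(np.argwhere(l==i)[:,::-1].astype(np.float32)))"
```

```text
time: 63.75
ee_pos: [0.6504, 0.0768, 0.0052]
tcp_rot: [-179.9, -0.0, 93.3]
wrist_force: [-1.4, -0.2, 0.3]
opening: 0.0368
grasp_force: 72.4
time: 65.25
ee_pos: [0.4846, -0.0864, 0.2321]
tcp_rot: [-179.9, 0.0, 93.0]
wrist_force: [-0.1, 0.3, -0.3]
opening: 0.0461
grasp_force: 0.0
65.25 [ 0.4846 -0.0864  0.2321] [-1.799e+02  2.000e-02  9.304e+01] q [-10.1  -2.8   2.2  95.2  -0.   76.9] F [-0.1  0.3 -0.3] op 0.0461 g 0.0
[ 16  28  52  19 706] [257.76770538 176.81728045]
[0.6466444  0.07430564 0.011     ] ((41.532344818115234, 36.92058563232422), (15.415997505187988, 52.0002326965332), 85.60128784179688)
```

The full blade lies in the tray at about (0.647, 0.074), close to the measured tray centre (0.651, 0.077). Now close the shutter.

```bash
python3 -m crank '[{"gripper":60,"travel":[0,0,-50],"twist":[0,0,0.168]},{"gripper":60,"travel":[0,0,0],"twist":[0,0,0.168]},{"gripper":60,"travel":[0,0,0],"twist":[0,0,0.168]},{"gripper":60,"travel":[0,0,0],"twist":[0,0,0.168]},{"gripper":60,"travel":[0,0,0],"twist":[0,0,0.168]},{"gripper":60,"travel":[0,0,0],"twist":[0,0,0.168]},{"gripper":60,"travel":[0,0,0],"twist":[0,0,0.168]},{"gripper":60,"travel":[0,0,0],"twist":[0,0,0.168]},{"gripper":60,"travel":[0,0,0],"twist":[0,0,0.168]},{"gripper":60,"travel":[0,0,0],"twist":[0,0,0.168]},{"gripper":60,"travel":[0,0,0],"twist":[0,0,0]}]' 40 >/dev/null
python3 -c "
from h import *
go((.6605,-.1467,.192),(180,0,-3.4))"
```

```text
66.67 [ 0.4849 -0.0826  0.282 ] [-1.7999e+02  1.2000e-01 -2.8400e+00] q [ -9.7  -1.4   9.2 100.8  -0.  173.2] F [-0.3 -0.2  0.4] op 0.0601 g 0.0
travel now-frame [178.7  55.3  89.6] after-turn frame [179.1  53.5  90. ] twist [-0.     0.002  0.01 ]
```

```bash
python3 -m crank '[{"gripper":60,"travel":[45,14,0],"twist":[0,0,0.01]},{"gripper":60,"travel":[45,13,0],"twist":[0,0,0]},{"gripper":60,"travel":[45,13,0],"twist":[0,0,0]},{"gripper":60,"travel":[44,13,0],"twist":[0,0,0]},{"gripper":60,"travel":[0,0,0],"twist":[0,0,0]},{"gripper":60,"travel":[0,0,0],"twist":[0,0,0]}]' >/dev/null
python3 -c "
from h import *
go((.6605,-.1467,.192),(180,0,-3.4))"
```

```text
67.42 [ 0.6603 -0.1466  0.2811] [-179.99    0.18   -3.38] q [-12.5  26.6  42.2 105.8  -0.  170.9] F [-0.3 -0.6  1.1] op 0.0603 g 0.0
travel now-frame [ 0.5  0.1 89.1] after-turn frame [ 0.2  0.1 89.1] twist [-0.     0.003  0.   ]
```

```bash
python3 -m crank '[{"gripper":60,"travel":[0,0,40],"twist":[0,0,0]},{"gripper":60,"travel":[0,0,35],"twist":[0,0,0]},{"gripper":60,"travel":[0,0,11],"twist":[0,0,0]},{"gripper":60,"travel":[0,0,0],"twist":[0,0,0]},{"gripper":60,"travel":[0,0,0],"twist":[0,0,0]},{"gripper":10,"travel":[0,0,0],"twist":[0,0,0]},{"gripper":10,"travel":[0,0,0],"twist":[0,0,0]},{"gripper":10,"travel":[0,0,0],"twist":[0,0,0]},{"gripper":10,"travel":[0,0,0],"twist":[0,0,0]},{"gripper":10,"travel":[0,0,0],"twist":[0,0,0]},{"gripper":10,"travel":[0,0,0],"twist":[0,0,0]}]'
python3 -m crank '[{"gripper":10,"travel":[0,9,0],"twist":[0,0,0]},{"gripper":10,"travel":[0,9,0],"twist":[0,0,0]},{"gripper":10,"travel":[0,9,0],"twist":[0,0,0]},{"gripper":10,"travel":[0,5,0],"twist":[0,0,0]},{"gripper":10,"travel":[0,0,0],"twist":[0,0,0]},{"gripper":10,"travel":[0,0,0],"twist":[0,0,0]}]'
```

```text
time: 68.8
ee_pos: [0.6604, -0.1473, 0.1961]
tcp_rot: [180.0, 0.1, -3.6]
wrist_force: [0.4, 0.0, 5.0]
opening: 0.0147
grasp_force: 39.0
time: 69.55
ee_pos: [0.658, -0.1798, 0.196]
tcp_rot: [180.0, 0.1, -3.6]
wrist_force: [-1.0, -1.0, 6.1]
opening: 0.0145
grasp_force: 39.3
```

```bash
python3 -m crank '[{"gripper":10,"travel":[0,3,0],"twist":[0,0,0]},{"gripper":10,"travel":[0,2,0],"twist":[0,0,0]},{"gripper":10,"travel":[0,0,0],"twist":[0,0,0]},{"gripper":10,"travel":[0,0,0],"twist":[0,0,0]}]'
python3 -m crank '[{"gripper":60,"travel":[0,-3,0],"twist":[0,0,0]},{"gripper":60,"travel":[0,0,0],"twist":[0,0,0]},{"gripper":60,"travel":[0,0,0],"twist":[0,0,0]},{"gripper":60,"travel":[0,0,-40],"twist":[0,0,0]},{"gripper":60,"travel":[0,0,-50],"twist":[0,0,0]},{"gripper":60,"travel":[-50,0,0],"twist":[0,0,0]},{"gripper":60,"travel":[-50,0,0],"twist":[0,0,0]},{"gripper":60,"travel":[-50,0,0],"twist":[0,0,0]},{"gripper":60,"travel":[-50,0,0],"twist":[0,0,0]},{"gripper":60,"travel":[-50,0,0],"twist":[0,0,0]},{"gripper":60,"travel":[0,0,0],"twist":[0,0,0]}]'
python3 -c "
from h import *
im=cv2.cvtColor(bot.camera('top'),cv2.COLOR_RGB2BGR);ref=cv2.imread('pics/top0.png')
print('safe diff vs closed start',(np.abs(im.astype(int)-ref)[125:180,330:400].max(2)>50).sum())
cv2.imwrite('pics/end.png',cv2.resize(im[120:310,160:445],None,fx=2.8,fy=2.8,interpolation=cv2.INTER_CUBIC))"
```

```text
time: 70.05
ee_pos: [0.658, -0.1811, 0.196]
tcp_rot: [-179.7, 0.1, -3.4]
wrist_force: [-1.9, 15.0, 7.8]
opening: 0.0149
grasp_force: 39.6
time: 71.42
ee_pos: [0.4064, -0.1657, 0.2874]
tcp_rot: [179.9, 0.0, -3.6]
wrist_force: [1.4, -0.1, 0.5]
opening: 0.06
grasp_force: 0.0
safe diff vs closed start 85
```

View pics/end.png

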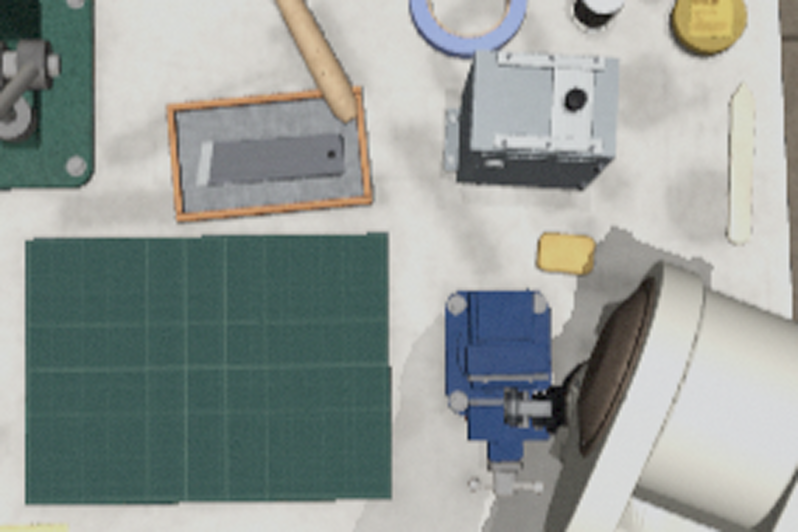

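The final picture shows the full blade flat and central in the tray at (271,160), and the shutter shut with its knob at (575,99). The mat is empty, and the wax and folder have not moved.

```bash
python3 -c "
from workcell import bot
print(bot.job_done())"
```

```text
the job is handed in; nothing more can be done
None
```

The job is handed in, with no verdict returned: all four worn blades were posted into the safe, the full-length blade lies flat in the tray, the shutter is pushed shut against its stop, and the wax, folder and slicker were not touched.

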